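# Rebuild the turntable's bearing stack

## Robot

A 6-joint arm with a two-finger parallel gripper is mounted at the origin on the work surface. World frame = base frame: x ahead of the robot, y to its left, z up, the work surface at z = 0. Lengths are in m, angles in rad, forces in N, time in s.
With the tool pointing down it reaches from about 0.325 to 0.85 m from the base axis. Payload 15.5 kg.
Tool frame: the origin (TCP) lies between the finger pads; the fingertips stand 11 mm ahead of it and the grasp point (between the pads) lies 8 mm behind it; z points along the fingers, y is the direction in which the jaws open and shut (so a half turn about z gives the same grasp; the last joint's range is limited). The gripper opens to 91 mm and grips with 3 to 60 N. Pads are 32 mm wide; open, the fingers measure 118 mm over their backs; the gripper's body (76 mm by 178 mm) begins 60 mm behind the grasp point.
Start: joints at [1.192, 0.494, 1.345, -0, 1.302, -0.096], TCP at [0.175, 0.6, 0.225] pointing down, gripper open.
Joint ranges: [-2.91, 2.91], [-0.82, 2.16], [0.22, 2.67], [-1.22, 4.37], [0.12, 2.79], [-3.08, 3.08]. Speed limits (rad/s): [1.89, 1.89, 2.57, 3.01, 3.01, 3.01].

## Interface

Orientations are given as a unit quaternion [w, x, y, z].
In Python, from plant import env gives the robot as it stands.
- The arm moves only by the tool carry_out, never from a script. Its argument "series" is a list of rows, each an object of numbers: "grip": the closure in counts, from 0 (fully open) to 255 (shut); "x", "y", "z": the shift along the tool's x, y, z in m; "ax", "ay", "az": the turn, a rotation vector about the tool's x, y, z in rad. In form: [{"grip": .., "x": .., "y": .., "z": .., "ax": .., "ay": .., "az": ..}, ...]. A call has 1 to 5 rows; each row is the pose to reach, as a shift and turn from the pose commanded when the call began, along the tool's axes at that moment; what a row does not reach only later rows make up. A row lasts 1/12 s, in which the tool goes at most 41.7 mm and 7.16 degrees, less where a joint would pass 70% of its speed; a pose out of reach is approached as far as the arm can. A call with a gripper value outside its range is refused whole. The fingers move at their own pace and stop on an object; "force" is the grip in N (left out, the last holds). Time passes only in rows, so rows that repeat a pose let the fingers close. It gives the time, the measured TCP pose, the force and the opening at its end, in the units of the state.
- env.observe(): the state, without advancing time (a new reading comes with each control period).
- env.get_image(name): name is "side" or "top" or "wrist"; returns the picture (420x560x3 uint8, blue, green, red); there is no depth.
- env.get_calibration(name): a dict with "camera_matrix" (3x3 intrinsics, pixels), "R" (3x3) and "t" (3): a world point X has camera coordinates R X + t. Camera axes: x right, y down, z forward; pixel columns grow to the right and rows downward; lengths in m; the calibration is good to about 2 mm. A picture is of the moment at which its call begins: read the wrist's pose just before it. get_calibration takes no time and is no camera call; for the wrist camera it gives the pose at the moment of the call.
- env.job_done(): hands the job in, once; it reports no verdict.
Trained networks look in the newest picture that a camera, given by its name, has taken for a name from the list of things; names that differ only in an ending like _2 or _b are one class to them, and where a whole thing is asked for, a point or a joint stands for the part that bears it (a point fixed in the world has none). Each returns a list of dicts, best first, with "confidence" (0 to 1); they miss things now and then, are a little off and sometimes report something else, mostly with a low value. They report only what shows in the picture. A call takes as long as a camera call. They do not tell look-alikes from the thing itself.
- env.masks_of(camera, thing): "mask" (420x560 bool, what is visible of it).
- env.place_of(camera, thing): "at" ([x, y, z] in m, in world coordinates, good to about 4 mm: a listed point, or the origin of a listed thing).
The state is a dict: "clock": time; "q": joint angles; "dq": joint speeds; "effort": joint torques, N m; "tcp_pos": TCP position; "eef_rot": TCP orientation; "force": force on the tool from outside, world axes, zero at the start; "torque": the same for the moment, N m; "opening": opening from 0.0 (shut) to 1.0 (fully open).
Only numpy, scipy, OpenCV 4.12 (cv2) and the standard library are available. Lean on these libraries where they do the work, as an engineer would, in place of code of your own. Each camera call takes 0.05 s, during which the arm holds its last target.

## Task

The turntable's bearing stack has been taken off its spindle. First stand the white sleeve, which is lying on the wooden dock, on end on the dock and let go of it; then thread the widest flanged ring onto the spindle, hub upwards, down to the turntable, the smaller flanged ring on top of it the same way, and last take the sleeve again and thread it on top of the rings. All three must end fully down on one another, and the toy car on the table, the tools, the tin, the spare wheel and the chock must stay where they are.

Things in the scene. Friction and masses are not known exactly. Their poses are not given: they have to be found in the camera images.
- turntable: The fixed grey turntable, base 220 mm across, its top disc 170 mm across; origin on the table under the spindle, x towards the ramp. Two ramp posts 136 mm tall stand at x +118 mm, y +60 and -60 mm; a swivel lever about 130 mm tall stands near x +85, y -130 mm; otherwise it is free round the spindle.
- spindle_seat (a point): Centre of the flat aluminium top of the round turntable, at the foot of the spindle, 16 mm above the table. The upright steel spindle rises from here along z: 24 mm in diameter, 72 mm tall, its top 10 mm tapering to 12 mm. Fixed.
- wide_ring_center (a point): The widest loose steel ring: flange 120 mm across and 8 mm thick below, on it a round hub 54 mm across and 16 mm tall (24 mm tall in all), bore 29 mm right through. Lies flat on the table, hub up. The point is on its axis, half-way up (12 mm above the underside); z points up along the bore.
- medium_ring_center (a point): The smaller loose steel ring: flange 84 mm across and 8 mm thick below, on it a round hub 54 mm across and 16 mm tall (24 mm tall in all), bore 29 mm right through. Lies flat on the table, hub up. The point is on its axis, half-way up (12 mm above the underside); z points up along the bore.
- sleeve_center (a point): The white plastic sleeve: octagonal outside, 54 mm across flats, 76 mm long, octagonal bore 29 mm across right through, both ends alike. It starts lying on one of its flats on the dock. The point is its centre (half-way along, on the bore's axis); x runs along the bore, y and z are square to outer flats.
- dock_top (a point): Centre of the top of the fixed wooden loading dock, a block 210 x 210 mm and 120 mm tall; z is up, x and y run along its edges. A small rubber chock lies in one corner of its top.
- car_c: Toy car 100 x 49 x 43 mm standing on the table among the rings; origin under its middle.
- chock: Black rubber block 50 x 30 x 22 mm in the corner of the dock's top; origin under its middle.
- grease_tin: Metal tin 64 mm across, 50 mm tall, on the table; origin under its middle.
- screwdriver: Screwdriver lying on the table.
- wrench: Spanner lying on the table.
- spare_wheel: Black rubber toy wheel 52 mm across and 20 mm thick, without a bore, lying on the table; origin under its middle.
Things that resemble listed ones, but are neither listed nor needed, are in the scene too. What is shaped like the part that bears medium_ring_center but green or purple is not meant.

How it is judged:
On the way, in this order (a step that is already met when the one before it is completed fails the run):
1. the sleeve stands on end on the dock, at rest and let go ((angle between sleeve_center's own x axis and vertical below 0.06 rad or angle between sleeve_center's own x axis and vertical above 3.0816 rad) and z of sleeve_center in the frame of dock_top between 0.034 and 0.042 m and x of sleeve_center in the frame of dock_top between -0.105 and 0.105 m and y of sleeve_center in the frame of dock_top between -0.105 and 0.105 m and contact force between the fingers and sleeve below 0.2 N and linear speed of sleeve below 0.01 m/s), for 0.2 s.
2. the widest ring lies hub up on the turntable, round the spindle (horizontal distance between wide_ring_center and spindle_seat below 0.006 m and z of wide_ring_center in the frame of spindle_seat between 0.009 and 0.015 m and angle between wide_ring_center's own z axis and vertical below 0.06 rad and contact force between the fingers and wide_ring below 0.2 N), for 0.2 s.
3. the smaller ring lies hub up on the widest ring, round the spindle (horizontal distance between each of wide_ring_center, medium_ring_center and spindle_seat below 0.006 m and z of wide_ring_center in the frame of spindle_seat between 0.009 and 0.015 m and angle between each of wide_ring_center, medium_ring_center's own z axis and vertical below 0.06 rad and z of medium_ring_center in the frame of spindle_seat between 0.033 and 0.039 m and contact force between the fingers and medium_ring below 0.2 N), for 0.2 s.
At the end, for the whole second after the job is handed in: On the spindle from below: widest ring, smaller ring (both hub up), sleeve on end; each within 6 mm of the spindle's axis, about 3 degrees of square, and 3 mm (sleeve 4 mm) of its seated height; all let go and at rest (horizontal distance between each of wide_ring_center, medium_ring_center, sleeve_center and spindle_seat below 0.006 m and z of wide_ring_center in the frame of spindle_seat between 0.009 and 0.015 m and angle between each of wide_ring_center, medium_ring_center's own z axis and vertical below 0.06 rad and z of medium_ring_center in the frame of spindle_seat between 0.033 and 0.039 m and z of sleeve_center in the frame of spindle_seat between 0.082 and 0.09 m and (angle between sleeve_center's own x axis and vertical below 0.06 rad or angle between sleeve_center's own x axis and vertical above 3.0816 rad) and linear speed of each of wide_ring, medium_ring, sleeve below 0.01 m/s); the robot touches nothing.
It fails at once if the toy car on the table, the chock, the tin, a tool or the spare wheel is moved more than 30 mm (distance of any of car_c, chock, grease_tin, screwdriver, wrench, spare_wheel from where it was at the start of the episode above 0.03 m).
It also fails if it takes over 72 s, if anything falls off the work surface, if the arm or the gripper's body presses on something with over 40 N, if the wrist force passes 120 N, or if a joint passes its speed limit or range.

## Working session

There is one attempt and no reset: what is moved stays moved. The work goes in short steps, Python scripts to look and compute and a tool call to move; the robot and the scene stay as the last step left them, time stands still between calls to the robot, and variables do not carry over. Pictures are saved under pics/ and viewed, and the job is handed in when it is done.

Besides the shell and the picture viewer there is one more tool, called after "Request:" by a JSON object that holds its "fn" and its "kwargs". carry_out: Moves the arm, as the interface text tells. Its arguments: {"type":"object","properties":{"series":{"type":"array"},"force":{"type":"number"}},"required":["series"]}

```bash
ls; mkdir -p pics; cat > h.py <<'E'
import numpy as np, cv2
from plant import env
from scipy.spatial.transform import Rotation as R
def proj(c,X):
    k=env.get_calibration(c);p=k["R"]@np.array(X)+np.array(k["t"]);p=np.array(k["camera_matrix"])@p;return p[:2]/p[2]
def back(c,uv,z):
    k=env.get_calibration(c);Rm=np.array(k["R"]);t=np.array(k["t"])
    d=Rm.T@np.linalg.inv(k["camera_matrix"])@np.array([uv[0],uv[1],1.]);o=-Rm.T@t
    return o+d*(z-o[2])/d[2]
E
python3 - <<'E'
from h import *
for c in ["side","top","wrist"]:
    cv2.imwrite(f"pics/{c}0.png",env.get_image(c))
    for n in ["turntable","spindle_seat","wide_ring_center","medium_ring_center","sleeve_center","dock_top","car_c","chock","grease_tin","screwdriver","wrench","spare_wheel"]:
        try:
            print(c,n,[(np.round(d["at"],3).tolist(),round(d["confidence"],2)) for d in env.place_of(c,n)][:4])
        except Exception as e: print(c,n,e)
    
print(env.observe())
E
```

```text
pics
side turntable [([0.652, -0.015, -0.002], 0.56)]
side spindle_seat [([0.653, -0.013, 0.016], 0.57)]
side wide_ring_center [([0.451, -0.367, 0.01], 0.97), ([0.654, -0.015, 0.014], 0.17)]
side medium_ring_center [([0.604, -0.301, 0.011], 0.84), ([0.337, -0.499, 0.012], 0.82), ([0.62, -0.432, 0.012], 0.75), ([0.409, -0.678, 0.012], 0.71)]
side sleeve_center [([0.524, 0.339, 0.151], 0.66)]
side dock_top []
side car_c [([0.462, -0.191, 0.001], 0.97)]
side chock [([0.569, 0.405, 0.12], 0.56)]
side grease_tin [([0.736, 0.292, 0.001], 0.86)]
side screwdriver [([0.287, -0.323, 0.002], 0.89)]
side wrench [([0.762, -0.258, -0.001], 0.71), ([0.452, -0.37, 0.013], 0.7), ([0.527, 0.336, 0.15], 0.48)]
side spare_wheel [([0.43, -0.001, -0.002], 0.45)]
top turntable [([0.656, -0.018, -0.001], 0.68), ([0.567, 0.408, 0.12], 0.51)]
top spindle_seat [([0.656, -0.011, 0.012], 0.69)]
top wide_ring_center [([0.454, -0.377, 0.016], 0.96)]
top medium_ring_center [([0.409, -0.678, 0.01], 0.98), ([0.618, -0.433, 0.009], 0.76), ([0.613, -0.304, 0.012], 0.75)]
top sleeve_center [([0.529, 0.342, 0.147], 0.87)
[... 601 characters left out ...]
[]
wrist spare_wheel []
{'clock': 1.95, 'q': array([ 1.19149726e+00,  4.93573517e-01,  1.34549902e+00, -1.11337937e-05,
        1.30251270e+00, -9.55119566e-02]), 'dq': array([-1.07877058e-03,  9.02574481e-05, -7.08633829e-04,  6.21100001e-04,
       -4.33929023e-04,  1.22651759e-04]), 'effort': array([ 2.05792421e-03, -8.78698039e+01, -3.82247972e+01,  7.09607452e-02,
        4.42631717e-02,  3.64877451e-06]), 'tcp_pos': array([0.17500265, 0.59999702, 0.22493178]), 'eef_rot': array([6.08994444e-06, 1.41416432e-01, 9.89950197e-01, 2.34444606e-06]), 'force': array([ 0.11871899, -0.09360403,  0.70364707]), 'torque': array([ 0.00351076,  0.00935935, -0.0021306 ]), 'opening': 0.9980520207677512}
```

View pics/side0.png

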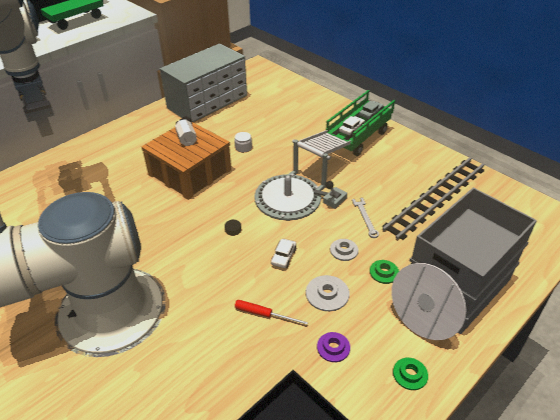

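View pics/top0.png

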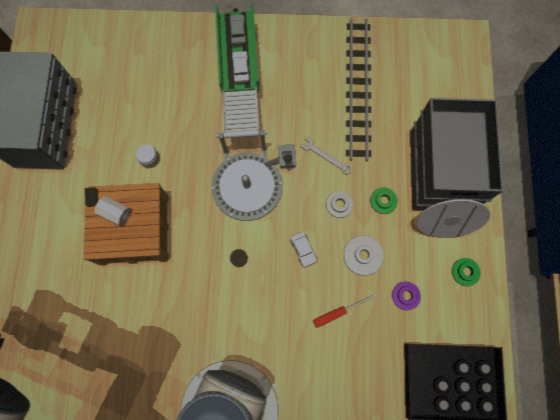

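View pics/wrist0.png

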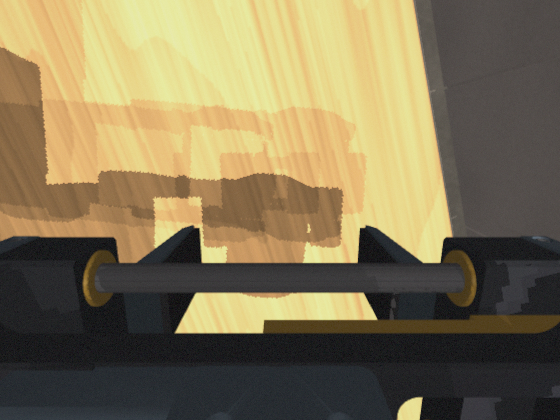

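```bash
python3 - <<'E'
from h import *
t=cv2.imread("pics/top0.png");s=cv2.imread("pics/side0.png")
a=cv2.resize(t[170:270,70:180],(440,400),interpolation=cv2.INTER_CUBIC)
b=cv2.resize(s[110:200,135:245],(440,360),interpolation=cv2.INTER_CUBIC)
cv2.imwrite("pics/c1.png",a);cv2.imwrite("pics/c2.png",b)
a=cv2.resize(t[120:225,205:305],(400,420),interpolation=cv2.INTER_CUBIC)
b=cv2.resize(s[130:220,245:350],(420,360),interpolation=cv2.INTER_CUBIC)
o=np.zeros((420,820,3),np.uint8);o[:420,:400]=a;o[:360,400:]=b
cv2.imwrite("pics/c3.png",o[:,:800])
for c in("top","side"):
  k=env.get_calibration(c);print(c,-np.array(k["R"]).T@k["t"])
k=env.get_calibration("wrist");o=env.observe();T=R.from_quat(np.roll(o["eef_rot"],-1)).as_matrix()
cc=-np.array(k["R"]).T@k["t"];print("cam in tool",T.T@(cc-o["tcp_pos"]),T.T@np.array(k["R"]).T,k["camera_matrix"]);print(T)
E
```

```text
top [ 0.2051924  -0.1452423   1.48512329]
side [-0.26855118 -0.9413081   1.16723236]
cam in tool [ 6.60704859e-02 -1.33182497e-05 -1.59971023e-01] [[ 2.66309627e-04 -9.70733857e-01 -2.40157671e-01]
 [ 9.99999923e-01  3.27531645e-04 -2.15010622e-04]
 [ 2.87377327e-04 -2.40157595e-01  9.70733870e-01]] [[311.65513391   0.         279.22584516]
 [  0.         311.65513391 212.16921839]
 [  0.           0.           1.        ]]
[[-9.60002786e-01  2.79990449e-01  1.27205698e-05]
 [ 2.79990449e-01  9.60002786e-01  2.91933325e-06]
 [-1.13943970e-05  6.36420610e-06 -1.00000000e+00]]
```

View pics/c1.png

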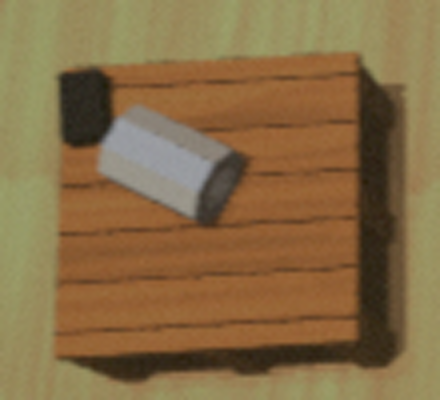

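View pics/c2.png

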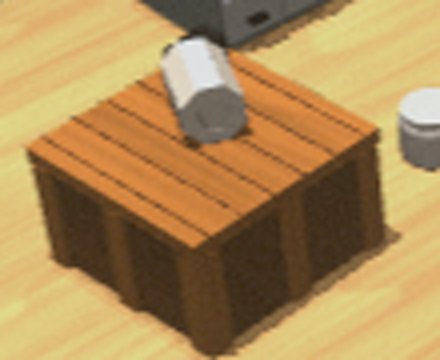

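View pics/c3.png

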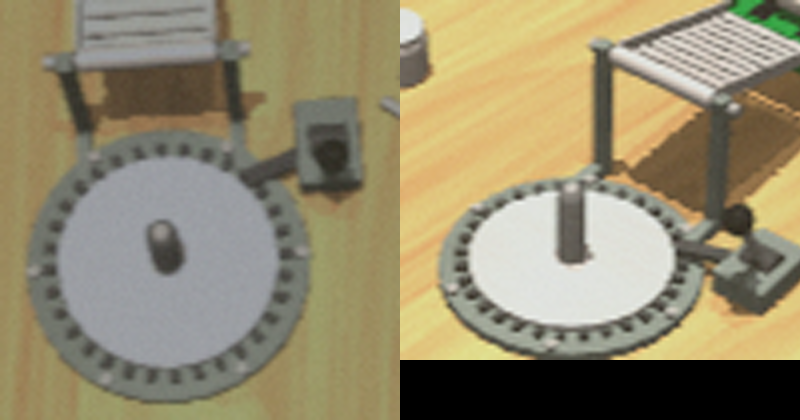

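```bash
cat >> h.py <<'E'
def tool(yaw,tilt=0):
    # x-axis heading yaw (deg), tool down, then turned about own y by tilt (deg)
    c,s=np.cos(np.radians(yaw)),np.sin(np.radians(yaw))
    M=np.column_stack([[c,s,0],[s,-c,0],[0,0,-1]])
    return M@R.from_euler('y',tilt,degrees=True).as_matrix()
def cur():
    o=env.observe();return np.array(o["tcp_pos"]),R.from_quat(np.roll(o["eef_rot"],-1)).as_matrix(),o
def rel(p,M):
    p0,T,o=cur();d=T.T@(np.array(p)-p0);r=R.from_matrix(T.T@M).as_rotvec()
    print("t",round(o["clock"],2),"q",np.round(o["q"],2),"tcp",np.round(p0,4),"op",round(o["opening"],3),"F",np.round(o["force"],1))
    print("REL",np.round(d,4),np.round(r,3),"rows",round(np.linalg.norm(d)/.0417,1),round(np.degrees(np.linalg.norm(r))/7.16,1))
E
python3 -c "
from h import *
rel([.526,.34,.27],tool(65))"
```

```text
t 1.95 q [ 1.19  0.49  1.35 -0.    1.3  -0.1 ] tcp [0.175  0.6    0.2249] op 0.998 F [ 0.1 -0.1  0.7]
REL [-0.4098 -0.1513 -0.0451] [0.    0.    1.723] rows 10.5 13.8
```

Request:
{"fn": "carry_out", "kwargs": {"series": [{"grip":0,"x":-0.41,"y":-0.151,"z":-0.045,"ax":0,"ay":0,"az":1.723},{"grip":0,"x":-0.41,"y":-0.151,"z":-0.045,"ax":0,"ay":0,"az":1.723},{"grip":0,"x":-0.41,"y":-0.151,"z":-0.045,"ax":0,"ay":0,"az":1.723},{"grip":0,"x":-0.41,"y":-0.151,"z":-0.045,"ax":0,"ay":0,"az":1.723},{"grip":0,"x":-0.41,"y":-0.151,"z":-0.045,"ax":0,"ay":0,"az":1.723}], "force": 30}}

```text
clock: 2.37
tcp_pos: [0.3429, 0.4755, 0.2466]
eef_rot: [0.0, 0.442, 0.897, 0.0]
force: [1.3, 0.6, 0.2]
opening: 1.0
```

```bash
python3 -c "
from h import *
rel([.526,.34,.27],tool(65))"
```

```text
t 2.37 q [ 0.84  0.42  1.42 -0.    1.31  0.19] tcp [0.3429 0.4755 0.2466] op 1.0 F [1.3 0.6 0.2]
REL [-0.2191  0.0625 -0.0234] [ 0.    -0.     1.093] rows 5.5 8.7
```

Request:
{"fn": "carry_out", "kwargs": {"series": [{"grip":0,"x":-0.219,"y":0.0625,"z":-0.023,"az":1.093},{"grip":0,"x":-0.219,"y":0.0625,"z":-0.023,"az":1.093},{"grip":0,"x":-0.219,"y":0.0625,"z":-0.023,"az":1.093},{"grip":0,"x":-0.219,"y":0.0625,"z":-0.023,"az":1.093},{"grip":0,"x":-0.219,"y":0.0625,"z":-0.023,"az":1.093}]}}

```text
invalid input at $.series[0]: expected keys grip, x, y, z, ax, ay, az
```

```bash
python3 -c "
from h import *
rel([.526,.34,.27],tool(65))"
```

```text
t 2.37 q [ 0.84  0.42  1.42 -0.    1.31  0.19] tcp [0.3429 0.4755 0.2466] op 1.0 F [1.3 0.6 0.2]
REL [-0.2191  0.0625 -0.0234] [ 0.    -0.     1.093] rows 5.5 8.7
```

Request:
{"fn": "carry_out", "kwargs": {"series": [{"grip":0,"x":-0.219,"y":0.0625,"z":-0.023,"ax":0,"ay":0,"az":1.093},{"grip":0,"x":-0.219,"y":0.0625,"z":-0.023,"ax":0,"ay":0,"az":1.093},{"grip":0,"x":-0.219,"y":0.0625,"z":-0.023,"ax":0,"ay":0,"az":1.093},{"grip":0,"x":-0.219,"y":0.0625,"z":-0.023,"ax":0,"ay":0,"az":1.093},{"grip":0,"x":-0.219,"y":0.0625,"z":-0.023,"ax":0,"ay":0,"az":1.093}]}}

```text
clock: 2.78
tcp_pos: [0.5105, 0.353, 0.2676]
eef_rot: [0.0, 0.696, 0.718, 0.0]
force: [0.1, 0.9, 0.2]
opening: 0.999
```

```bash
python3 -c "
from h import *
rel([.526,.34,.27],tool(65))"
```

```text
t 2.78 q [0.51 0.45 1.3  0.   1.39 0.48] tcp [0.5105 0.353  0.2676] op 0.999 F [0.1 0.9 0.2]
REL [-0.0135  0.0151 -0.0024] [ 0.    -0.     0.467] rows 0.5 3.7
```

Request:
{"fn": "carry_out", "kwargs": {"series": [{"grip":0,"x":-0.0135,"y":0.015,"z":-0.0024,"ax":0,"ay":0,"az":0.467},{"grip":0,"x":-0.0135,"y":0.015,"z":-0.0024,"ax":0,"ay":0,"az":0.467},{"grip":0,"x":-0.0135,"y":0.015,"z":-0.0024,"ax":0,"ay":0,"az":0.467},{"grip":0,"x":-0.0135,"y":0.015,"z":-0.0024,"ax":0,"ay":0,"az":0.467},{"grip":0,"x":-0.0135,"y":0.015,"z":-0.0024,"ax":0,"ay":0,"az":0.467}]}}

```text
clock: 3.2
tcp_pos: [0.5247, 0.3414, 0.2695]
eef_rot: [0.0, 0.843, 0.538, -0.0]
force: [-0.4, -1.1, -0.6]
opening: 0.999
```

```bash
python3 -c "
from h import *
rel([.526,.34,.27],tool(65))
cv2.imwrite('pics/w1.png',env.get_image('wrist'))
print(env.place_of('wrist','sleeve_center'),env.place_of('wrist','chock'))
m=env.masks_of('wrist','sleeve_center')
print([ (d['confidence'],d['mask'].sum()) for d in m]); np.save('m1.npy',m[0]['mask'])
k=env.get_calibration('wrist');np.savez('k1.npz',**{a:np.array(b) for a,b in k.items()})
"
```

```text
t 3.2 q [ 0.48  0.46  1.28 -0.    1.4   0.92] tcp [0.5247 0.3414 0.2695] op 0.999 F [-0.4 -1.1 -0.6]
REL [-0.0007  0.0018 -0.0005] [-0.     0.     0.001] rows 0.0 0.0
[{'at': [0.5265, 0.3365, 0.1474], 'confidence': 0.79}] [{'at': [0.5708, 0.4124, 0.1158], 'confidence': 0.79}]
[(0.77, np.int64(5499))]
```

View pics/w1.png

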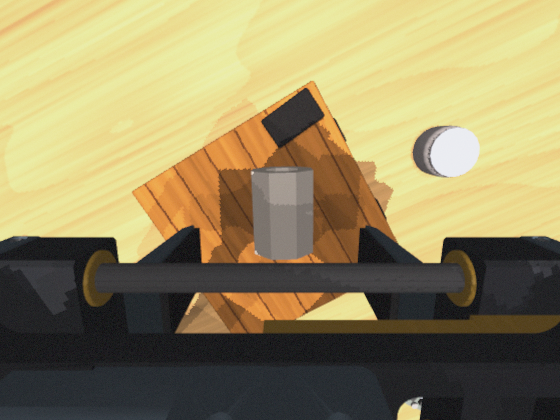

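```bash
cat > fit.py <<'E'
import numpy as np,cv2
from scipy.optimize import minimize
def prism(x,y,yaw,z=0.147):
    a=np.radians(yaw);A=np.array([np.cos(a),np.sin(a),0]);B=np.array([-np.sin(a),np.cos(a),0]);U=np.array([0,0,1.])
    r=.027/np.cos(np.pi/8);P=[]
    for s in(-.038,.038):
        for i in range(8):
            t=np.pi/8+i*np.pi/4;P.append(np.array([x,y,z])+s*A+r*np.cos(t)*B+r*np.sin(t)*U)
    return np.array(P)
def hull(k,P):
    p=(k["R"]@P.T).T+k["t"];p=(k["camera_matrix"]@p.T).T;p=p[:,:2]/p[:,2:]
    return cv2.convexHull((p*16).astype(np.float32)).astype(np.int32)
k=np.load('k1.npz');m=np.load('m1.npy')
k={a:k[a] for a in k}
def cost(v):
    im=np.zeros(m.shape,np.uint8);cv2.fillPoly(im,[hull(k,prism(*v))],255,cv2.LINE_AA,4)
    f=im/255.;return 1-np.minimum(f,m).sum()/np.maximum(f,m).sum()
best=min((minimize(cost,[.526,.338,y0],method='Nelder-Mead',options=dict(initial_simplex=[[.526,.338,y0],[.531,.338,y0],[.526,.343,y0],[.526,.338,y0+4]])) for y0 in(61,65,69)),key=lambda r:r.fun)
print(best.x,best.fun)
ys,xs=np.where(m);print(xs.min(),xs.max(),ys.min(),ys.max())
im=cv2.imread('pics/w1.png');cv2.polylines(im,[hull(k,prism(*best.x))],True,(0,255,0),1,cv2.LINE_AA,4)
im[m^cv2.erode(m.astype(np.uint8),np.ones((3,3))).astype(bool)]=(0,0,255)
cv2.imwrite('pics/w1f.png',cv2.resize(im[130:300,200:370],(680,600)))
E
python3 fit.py
```

```text
[ 0.52831954  0.33913432 66.60774582] 0.029063510645319424
251 314 166 260
```

View pics/w1f.png

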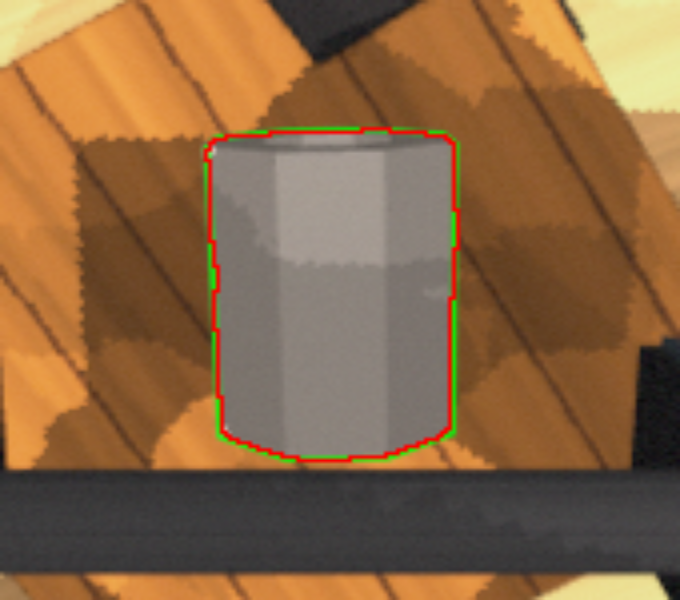

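```bash
cat >> h.py <<'E'
def sl(p,yaw,tilt,s,up,back=0):
    M=tool(yaw,tilt);a=np.array([np.cos(np.radians(yaw)),np.sin(np.radians(yaw)),0])
    return np.array(p)+s*a+np.array([0,0,up])+M[:,2]*(.008-back),M
E
python3 -c "
from h import *
C=[.528,.339,.147]
rel(*sl(C,66.5,-30,.006,.004,.085))
a,M=sl(C,66.5,-30,.006,.004);print(a)"
```

```text
t 3.4 q [ 0.48  0.46  1.28 -0.    1.4   0.91] tcp [0.5244 0.3417 0.2696] op 0.996 F [ 0.1 -0.1 -0. ]
REL [0.0435 0.0036 0.0519] [-0.004 -0.524 -0.016] rows 1.6 4.2
[0.5287975  0.34083412 0.1440718 ]
```

Request:
{"fn": "carry_out", "kwargs": {"series": [{"grip":0,"x":0.0435,"y":0.0036,"z":0.052,"ax":-0.004,"ay":-0.524,"az":-0.016},{"grip":0,"x":0.0435,"y":0.0036,"z":0.052,"ax":-0.004,"ay":-0.524,"az":-0.016},{"grip":0,"x":0.0435,"y":0.0036,"z":0.052,"ax":-0.004,"ay":-0.524,"az":-0.016},{"grip":0,"x":0.0435,"y":0.0036,"z":0.052,"ax":-0.004,"ay":-0.524,"az":-0.016},{"grip":0,"x":0.0435,"y":0.0036,"z":0.052,"ax":-0.004,"ay":-0.524,"az":-0.016}]}}

```text
clock: 3.82
tcp_pos: [0.5449, 0.3813, 0.2147]
eef_rot: [0.144, 0.806, 0.529, -0.222]
force: [0.7, 1.3, -0.8]
opening: 0.999
```

```bash
python3 -c "
from h import *
C=[.528,.339,.147]
rel(*sl(C,66.5,-30,.006,.004))"
```

```text
t 3.82 q [ 0.65  0.84  0.81 -0.27  1.96  1.01] tcp [0.5449 0.3813 0.2147] op 0.999 F [ 0.7  1.3 -0.8]
REL [-0.0014  0.0016  0.0829] [-0.003  0.011  0.002] rows 2.0 0.1
```

Request:
{"fn": "carry_out", "kwargs": {"series": [{"grip":0,"x":-0.0014,"y":0.001,"z":0.04,"ax":0,"ay":0.005,"az":0},{"grip":0,"x":-0.0014,"y":0.001,"z":0.07,"ax":0,"ay":0.005,"az":0},{"grip":0,"x":-0.0014,"y":0.001,"z":0.083,"ax":0,"ay":0.005,"az":0},{"grip":40,"x":-0.0014,"y":0.001,"z":0.083,"ax":0,"ay":0.005,"az":0},{"grip":255,"x":-0.0014,"y":0.001,"z":0.083,"ax":0,"ay":0.005,"az":0}], "force": 30}}

```text
clock: 4.23
tcp_pos: [0.5296, 0.3402, 0.1466]
eef_rot: [0.14, 0.809, 0.529, -0.215]
force: [1.0, -0.2, 0.7]
opening: 0.886
```

Request:
{"fn": "carry_out", "kwargs": {"series": [{"grip":255,"x":0,"y":0,"z":0,"ax":0,"ay":0,"az":0},{"grip":255,"x":0,"y":0,"z":0,"ax":0,"ay":0,"az":0},{"grip":255,"x":0,"y":0,"z":0,"ax":0,"ay":0,"az":0},{"grip":255,"x":0,"y":0,"z":0,"ax":0,"ay":0,"az":0}]}}

```text
clock: 4.57
tcp_pos: [0.5298, 0.3407, 0.1471]
eef_rot: [0.14, 0.809, 0.529, -0.214]
force: [-2.6, 1.7, 2.7]
opening: 0.594
```

```bash
python3 -c "
from h import *
C=[.528,.339,.147]
rel(*sl(C,66.5,-30,.006,.004))"
```

```text
t 4.57 q [ 0.62  0.82  1.03 -0.26  1.74  1.04] tcp [0.5298 0.3407 0.1471] op 0.594 F [-2.6  1.7  2.7]
REL [ 0.0013 -0.001   0.0028] [-0.002 -0.006 -0.003] rows 0.1 0.1
```

```bash
cat >> h.py <<'E'
def stand(C):
    d=np.load('grasp.npz');Tn=tool(66.5,60.0+float(d['dt']))
    return np.array(C)-Tn@d['r'],Tn
E
python3 -c "
from h import *
p,T,o=cur();z=T[:,2];tilt=-np.degrees(np.arctan2(-(z@[np.cos(np.radians(66.5)),np.sin(np.radians(66.5)),0])*-1*-1,-z[2]));print(tilt)
np.savez('grasp.npz',r=T.T@(np.array([.528,.339,.147])-p),dt=tilt+30)
rel(*stand([.505,.315,.23]))"
```

```text
-29.674725457248403
t 4.57 q [ 0.62  0.82  1.03 -0.26  1.74  1.04] tcp [0.5298 0.3407 0.1471] op 0.594 F [-2.6  1.7  2.7]
REL [-0.0713 -0.0114 -0.0573] [ 1.000e-03  1.571e+00 -3.000e-03] rows 2.2 12.6
```

Request:
{"fn": "carry_out", "kwargs": {"series": [{"grip":255,"x":-0.0713,"y":-0.0114,"z":-0.0573,"ax":0,"ay":0.05,"az":0},{"grip":255,"x":-0.0713,"y":-0.0114,"z":-0.0573,"ax":0,"ay":1.571,"az":0},{"grip":255,"x":-0.0713,"y":-0.0114,"z":-0.0573,"ax":0,"ay":1.571,"az":0},{"grip":255,"x":-0.0713,"y":-0.0114,"z":-0.0573,"ax":0,"ay":1.571,"az":0},{"grip":255,"x":-0.0713,"y":-0.0114,"z":-0.0573,"ax":0,"ay":1.571,"az":0}]}}

```text
clock: 4.98
tcp_pos: [0.5065, 0.3147, 0.2342]
eef_rot: [-0.006, 0.837, 0.547, 0.013]
force: [-0.2, 0.1, -3.3]
opening: 0.594
```

```bash
python3 -c "
from h import *
rel(*stand([.505,.315,.23]))"
```

```text
t 4.98 q [0.45 0.43 1.43 0.02 1.26 0.86] tcp [0.5065 0.3147 0.2342] op 0.594 F [-0.2  0.1 -3.3]
REL [-0.0005 -0.0006  0.0019] [ 0.005  1.024 -0.002] rows 0.0 8.2
```

Request:
{"fn": "carry_out", "kwargs": {"series": [{"grip":255,"x":0,"y":0,"z":0.0019,"ax":0.003,"ay":1.024,"az":0},{"grip":255,"x":0,"y":0,"z":0.0019,"ax":0.003,"ay":1.024,"az":0},{"grip":255,"x":0,"y":0,"z":0.0019,"ax":0.003,"ay":1.024,"az":0},{"grip":255,"x":0,"y":0,"z":0.0019,"ax":0.003,"ay":1.024,"az":0},{"grip":255,"x":0,"y":0,"z":0.0019,"ax":0.003,"ay":1.024,"az":0}]}}

```text
clock: 5.4
tcp_pos: [0.5046, 0.3145, 0.2301]
eef_rot: [-0.162, 0.8, 0.525, 0.242]
force: [-0.9, 1.1, -2.1]
opening: 0.588
```

```bash
python3 -c "
from h import *
rel(*stand([.505,.315,.19]))"
```

```text
t 5.4 q [0.18 0.32 1.82 0.72 0.78 0.12] tcp [0.5046 0.3145 0.2301] op 0.588 F [-0.9  1.1 -2.1]
REL [-0.0206  0.0013  0.0317] [-0.005  0.463 -0.003] rows 0.9 3.7
```

Request:
{"fn": "carry_out", "kwargs": {"series": [{"grip":255,"x":0,"y":0.001,"z":0,"ax":-0.004,"ay":0.463,"az":0},{"grip":255,"x":0,"y":0.001,"z":0,"ax":-0.004,"ay":0.463,"az":0},{"grip":255,"x":0,"y":0.001,"z":0,"ax":-0.004,"ay":0.463,"az":0},{"grip":255,"x":-0.01,"y":0.001,"z":0.015,"ax":-0.004,"ay":0.463,"az":0},{"grip":255,"x":-0.02,"y":0.001,"z":0.03,"ax":-0.004,"ay":0.463,"az":0}]}}

```text
clock: 5.82
tcp_pos: [0.5021, 0.3183, 0.2066]
eef_rot: [-0.261, 0.741, 0.493, 0.373]
force: [-0.3, 1.4, -3.3]
opening: 0.592
```

```bash
python3 -c "
from h import *
rel(*stand([.505,.315,.161]))
cv2.imwrite('pics/s2.png',cv2.resize(env.get_image('side')[90:200,120:260],(700,550),interpolation=cv2.INTER_CUBIC))
"
```

```text
t 5.82 q [ 0.    0.47  2.04  1.44  0.87 -0.75] tcp [0.5021 0.3183 0.2066] op 0.592 F [-0.3  1.4 -3.3]
REL [-0.0363  0.0057  0.0236] [-0.029  0.107 -0.004] rows 1.0 0.9
```

View pics/s2.png

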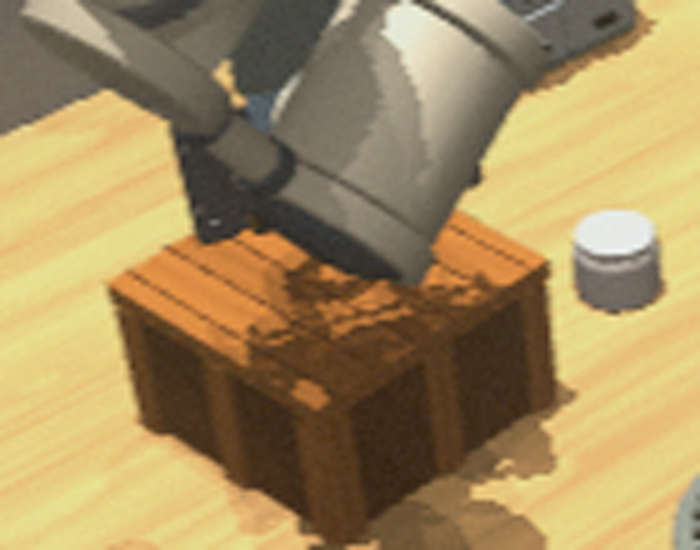

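```bash
python3 -c "
from h import *
cv2.imwrite('pics/t2.png',cv2.resize(env.get_image('top')[150:300,50:220],(680,600),interpolation=cv2.INTER_CUBIC))
cv2.imwrite('pics/w2.png',env.get_image('wrist'))
print([back('side',(202,147),z).round(3) for z in (.12,.16,.2,.24)])
"
```

```text
[array([0.537, 0.269, 0.12 ]), array([0.506, 0.223, 0.16 ]), array([0.475, 0.177, 0.2  ]), array([0.444, 0.131, 0.24 ])]
```

View pics/t2.png

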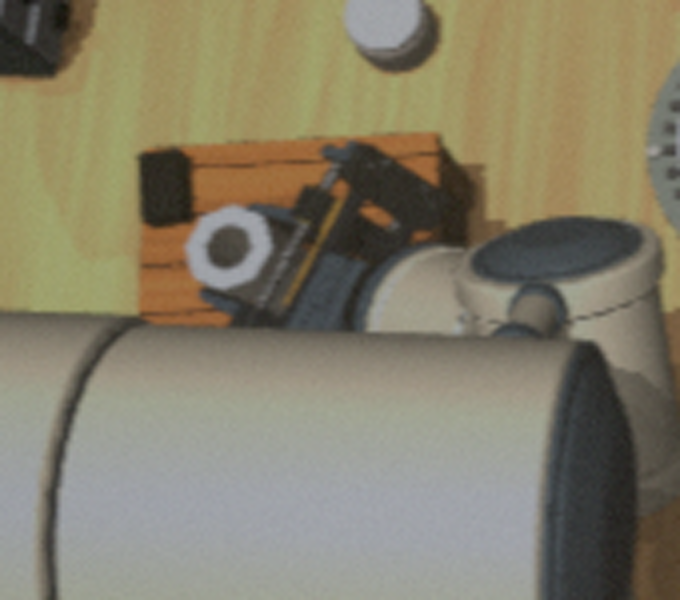

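View pics/w2.png

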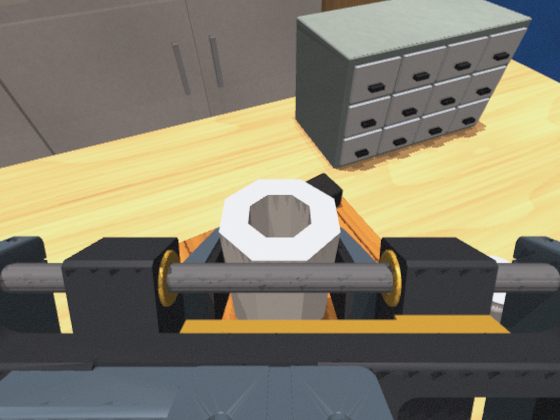

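Request:
{"fn": "carry_out", "kwargs": {"series": [{"grip":255,"x":-0.014,"y":0.0057,"z":0.009,"ax":-0.029,"ay":0.107,"az":-0.004},{"grip":255,"x":-0.024,"y":0.0057,"z":0.016,"ax":-0.029,"ay":0.107,"az":-0.004},{"grip":255,"x":-0.033,"y":0.0057,"z":0.022,"ax":-0.029,"ay":0.107,"az":-0.004},{"grip":255,"x":-0.033,"y":0.0057,"z":0.022,"ax":-0.029,"ay":0.107,"az":-0.004}]}}

```text
clock: 6.3
tcp_pos: [0.5043, 0.3159, 0.1643]
eef_rot: [-0.278, 0.725, 0.474, 0.415]
force: [0.2, 0.7, -2.4]
opening: 0.588
```

```bash
python3 -c "
from h import *
rel(*stand([.505,.315,.158]))
"
```

```text
t 6.3 q [-0.04  0.64  2.13  1.69  0.95 -1.13] tcp [0.5043 0.3159 0.1643] op 0.588 F [ 0.2  0.7 -2.4]
REL [-0.0038  0.002   0.0014] [-0.007  0.007 -0.006] rows 0.1 0.1
```

Request:
{"fn": "carry_out", "kwargs": {"series": [{"grip":255,"x":-0.0018,"y":0.001,"z":0.001,"ax":-0.005,"ay":0.006,"az":-0.004},{"grip":255,"x":-0.0032,"y":0.001,"z":0.0016,"ax":-0.005,"ay":0.006,"az":-0.004},{"grip":255,"x":-0.0044,"y":0.001,"z":0.0022,"ax":-0.005,"ay":0.006,"az":-0.004}]}}

```text
clock: 6.55
tcp_pos: [0.5057, 0.3155, 0.1618]
eef_rot: [-0.276, 0.722, 0.474, 0.421]
force: [0.6, 0.5, -1.2]
opening: 0.59
```

```bash
python3 -c "
from h import *
rel(*stand([.505,.315,.158]))
"
```

```text
t 6.55 q [-0.04  0.65  2.13  1.72  0.96 -1.16] tcp [0.5057 0.3155 0.1618] op 0.59 F [ 0.6  0.5 -1.2]
REL [-0.0018  0.0005  0.    ] [-0.    -0.002  0.002] rows 0.0 0.0
```

Request:
{"fn": "carry_out", "kwargs": {"series": [{"grip":255,"x":-0.0015,"y":0,"z":0.0008,"ax":0,"ay":0,"az":0},{"grip":255,"x":-0.0026,"y":0,"z":0.0015,"ax":0,"ay":0,"az":0},{"grip":255,"x":-0.0026,"y":0,"z":0.0015,"ax":0,"ay":0,"az":0}]}}

```text
clock: 6.8
tcp_pos: [0.5058, 0.3155, 0.1598]
eef_rot: [-0.276, 0.722, 0.474, 0.423]
force: [-5.3, -6.9, 19.7]
opening: 0.59
```

```bash
python3 -c "
from h import *
rel(*stand([.505,.315,.158]))
"
```

```text
t 6.8 q [-0.04  0.66  2.14  1.73  0.97 -1.18] tcp [0.5058 0.3155 0.1598] op 0.59 F [-5.3 -6.9 19.7]
REL [ 0.      0.0004 -0.001 ] [ 0.001 -0.005  0.001] rows 0.0 0.0
```

Request:
{"fn": "carry_out", "kwargs": {"series": [{"grip":255,"x":0.001,"y":0,"z":-0.0006,"ax":0,"ay":0,"az":0},{"grip":100,"x":0.001,"y":0,"z":-0.0006,"ax":0,"ay":0,"az":0},{"grip":60,"x":0.001,"y":0,"z":-0.0006,"ax":0,"ay":0,"az":0},{"grip":0,"x":0.001,"y":0,"z":-0.0006,"ax":0,"ay":0,"az":0},{"grip":0,"x":0.001,"y":0,"z":-0.0006,"ax":0,"ay":0,"az":0}]}}

```text
clock: 7.22
tcp_pos: [0.5055, 0.315, 0.1588]
eef_rot: [-0.275, 0.723, 0.474, 0.421]
force: [-0.1, -0.1, -1.2]
opening: 0.797
```

```bash
python3 -c "
from h import *
rel(*stand([.505,.315,.158]))
cv2.imwrite('pics/w3.png',env.get_image('wrist'))
"
```

```text
t 7.22 q [-0.04  0.66  2.14  1.72  0.96 -1.18] tcp [0.5055 0.315  0.1588] op 0.797 F [-0.1 -0.1 -1.2]
REL [ 0.0011  0.0005 -0.001 ] [ 0.001 -0.002  0.001] rows 0.0 0.0
```

View pics/w3.png

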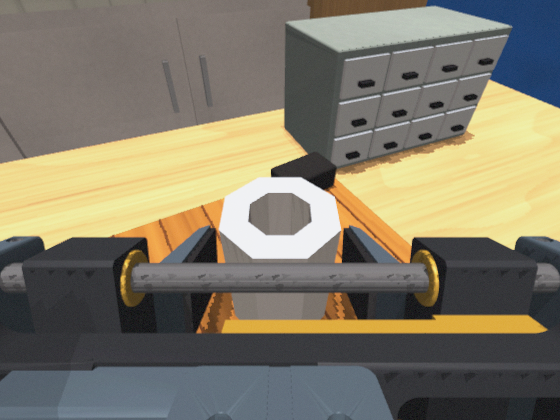

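Request:
{"fn": "carry_out", "kwargs": {"series": [{"grip":0,"x":0,"y":0,"z":-0.03,"ax":0,"ay":0,"az":0},{"grip":0,"x":0,"y":0,"z":-0.07,"ax":0,"ay":0,"az":0},{"grip":0,"x":0.02,"y":0,"z":-0.1,"ax":0,"ay":0,"az":0},{"grip":0,"x":0.05,"y":0,"z":-0.12,"ax":0,"ay":-0.12,"az":0},{"grip":0,"x":0.09,"y":0,"z":-0.12,"ax":0,"ay":-0.24,"az":0}]}}

```text
clock: 7.68
tcp_pos: [0.4741, 0.2488, 0.2582]
eef_rot: [-0.254, 0.745, 0.491, 0.373]
force: [-0.2, 0.1, -1.3]
opening: 1.0
```

```bash
python3 -c "
from h import *
rel([.50,.0,.32],tool(80))
im=env.get_image('top');cv2.imwrite('pics/t3.png',cv2.resize(im[150:300,50:220],(680,600),interpolation=cv2.INTER_CUBIC))
print(env.place_of('top','sleeve_center'))
"
```

```text
t 7.68 q [-0.18  0.32  2.07  1.23  0.99 -0.64] tcp [0.4741 0.2488 0.2582] op 1.0 F [-0.2  0.1 -1.3]
REL [-0.079   0.1197 -0.2141] [ 0.094 -0.934 -0.213] rows 6.2 7.7
[{'at': [0.5046, 0.3181, 0.1572], 'confidence': 0.6}, {'at': [0.4524, -0.3764, 0.0155], 'confidence': 0.5}]
```

View pics/t3.png

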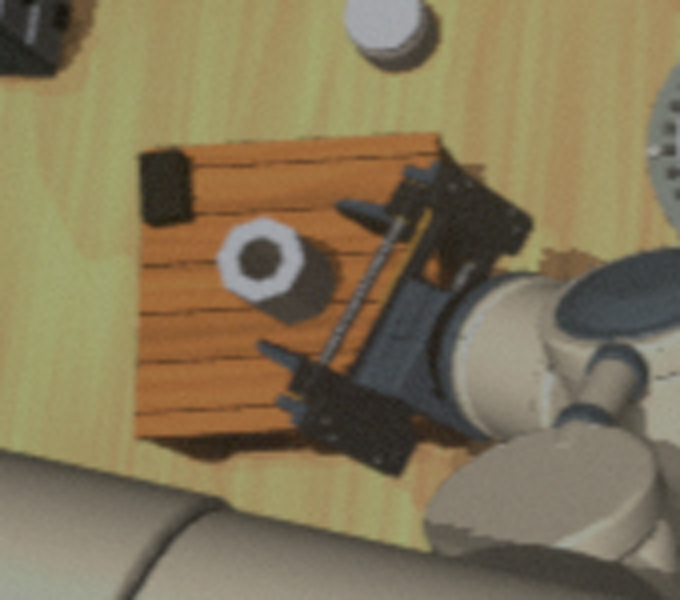

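```bash
python3 -c "
from h import *
rel([.655,-.013,.25],tool(90))
"
```

```text
t 7.78 q [-0.17  0.32  2.07  1.23  0.99 -0.63] tcp [0.4753 0.2513 0.261 ] op 1.0 F [0.8 0.1 0.8]
REL [-0.1106  0.2675 -0.1357] [ 0.18  -0.929 -0.368] rows 7.7 8.1
```

Request:
{"fn": "carry_out", "kwargs": {"series": [{"grip":0,"x":-0.11,"y":0.267,"z":-0.136,"ax":0.18,"ay":-0.929,"az":-0.368},{"grip":0,"x":-0.11,"y":0.267,"z":-0.136,"ax":0.18,"ay":-0.929,"az":-0.368},{"grip":0,"x":-0.11,"y":0.267,"z":-0.136,"ax":0.18,"ay":-0.929,"az":-0.368},{"grip":0,"x":-0.11,"y":0.267,"z":-0.136,"ax":0.18,"ay":-0.929,"az":-0.368},{"grip":0,"x":-0.11,"y":0.267,"z":-0.136,"ax":0.18,"ay":-0.929,"az":-0.368}]}}

```text
clock: 8.2
tcp_pos: [0.5852, 0.0874, 0.2504]
eef_rot: [-0.111, 0.744, 0.639, 0.16]
force: [0.2, 0.2, -1.2]
opening: 1.001
```

```bash
python3 -c "
from h import *
rel([.655,-.013,.25],tool(90))
"
```

```text
t 8.2 q [-0.18  0.39  1.52  0.42  1.22 -0.17] tcp [0.5852 0.0874 0.2504] op 1.001 F [ 0.2  0.2 -1.2]
REL [-0.0828  0.0848 -0.0301] [ 0.069 -0.386 -0.15 ] rows 2.9 3.4
```

Request:
{"fn": "carry_out", "kwargs": {"series": [{"grip":0,"x":-0.083,"y":0.085,"z":-0.03,"ax":0.069,"ay":-0.386,"az":-0.15},{"grip":0,"x":-0.083,"y":0.085,"z":-0.03,"ax":0.069,"ay":-0.386,"az":-0.15},{"grip":0,"x":-0.083,"y":0.085,"z":-0.03,"ax":0.069,"ay":-0.386,"az":-0.15},{"grip":0,"x":-0.083,"y":0.085,"z":-0.03,"ax":0.069,"ay":-0.386,"az":-0.15},{"grip":0,"x":-0.083,"y":0.085,"z":-0.03,"ax":0.069,"ay":-0.386,"az":-0.15}]}}

```text
clock: 8.62
tcp_pos: [0.6543, -0.0101, 0.2472]
eef_rot: [-0.003, 0.706, 0.708, 0.001]
force: [0.1, 1.4, -0.7]
opening: 0.998
```

```bash
python3 -c "
from h import *
rel([.655,-.013,.25],tool(90))
k=env.get_calibration('wrist');np.savez('k2.npz',**{a:np.array(b) for a,b in k.items()})
cv2.imwrite('pics/w4.png',env.get_image('wrist'))
print(env.place_of('wrist','spindle_seat'),proj('wrist',[.655,-.013,.016]),proj('wrist',[.655,-.013,.088]))
"
```

```text
t 8.62 q [-0.11  0.52  1.23  0.    1.39 -0.11] tcp [ 0.6543 -0.0101  0.2472] op 0.998 F [ 0.1  1.4 -0.7]
REL [-0.0029  0.0007 -0.0028] [-0.003 -0.005  0.002] rows 0.1 0.1
[{'at': [0.6571, -0.0136, 0.0157], 'confidence': 0.58}] [280.3888495  193.27528291] [280.47328414 205.11567617]
```

View pics/w4.png

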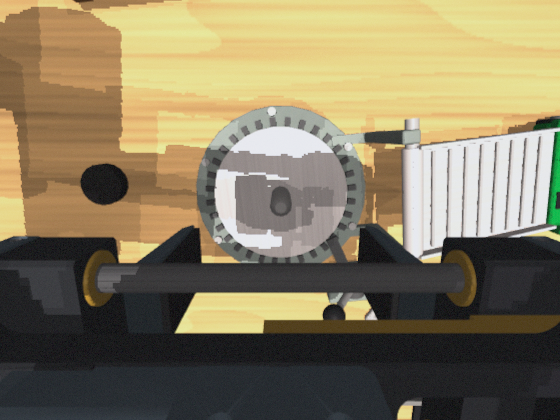

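```bash
python3 -c "
from h import *
im=cv2.imread('pics/w4.png')
k={a:b for a,b in np.load('k2.npz').items()}
def pr(X):
    p=k['camera_matrix']@(k['R']@np.array(X)+k['t']);return p[:2]/p[2]
S=6;c=cv2.resize(im[95:265,190:375],None,fx=4,fy=4,interpolation=cv2.INTER_CUBIC)
x0,y0=.655,-.013
for r,z,col in((.085,.016,(0,0,255)),(.110,.010,(0,255,0)),(.012,.016,(255,0,0)),(.006,.088,(0,255,255)),(.012,.078,(255,0,255))):
    pts=np.array([(pr([x0+r*np.cos(t),y0+r*np.sin(t),z])-[190,95]+.5)*4 for t in np.linspace(0,2*np.pi,60)])
    cv2.polylines(c,[pts.astype(np.int32)],True,col,1,cv2.LINE_AA)
cv2.imwrite('pics/w4c.png',c)
"
```

```text
(no output)
```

View pics/w4c.png

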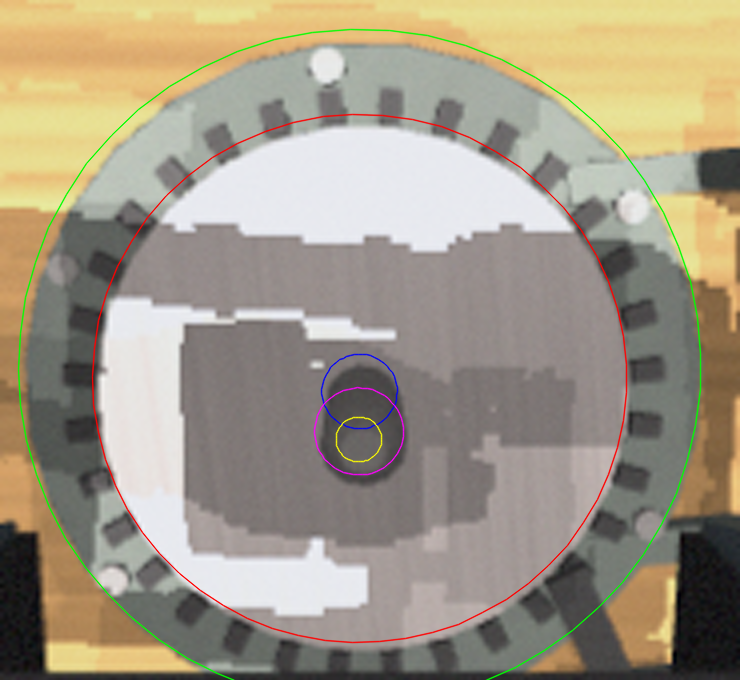

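```bash
cat > ov.py <<'E'
from h import *
import sys
def ov(pic,kf,out,x0,y0,circ,box,S=4):
    im=cv2.imread(pic);k={a:b for a,b in np.load(kf).items()}
    def pr(X):
        p=k['camera_matrix']@(k['R']@np.array(X)+k['t']);return p[:2]/p[2]
    u0,v0,u1,v1=box
    c=cv2.resize(im[v0:v1,u0:u1],None,fx=S,fy=S,interpolation=cv2.INTER_CUBIC)
    for r,z,col in circ:
        pts=np.array([(pr([x0+r*np.cos(t),y0+r*np.sin(t),z])-[u0,v0]+.5)*S for t in np.linspace(0,2*np.pi,60)])
        cv2.polylines(c,[pts.astype(np.int32)],True,col,1,cv2.LINE_AA)
    cv2.imwrite(out,c)
E
python3 -c "
from ov import *
ov('pics/w4.png','k2.npz','pics/w4d.png',.656,-.0158,[(.085,.016,(0,0,255)),(.012,.016,(255,0,0)),(.006,.088,(0,255,255)),(.012,.078,(255,0,255))],(205,110,355,260))
rel([.452,-.372,.20],tool(50))
"
```

```text
t 8.72 q [-0.11  0.52  1.24  0.01  1.39 -0.11] tcp [ 0.6529 -0.0098  0.2478] op 0.998 F [-0.6  0.2 -0.5]
REL [-0.3626 -0.2008  0.0451] [-0.005 -0.008  0.698] rows 10.0 5.6
```

View pics/w4d.png

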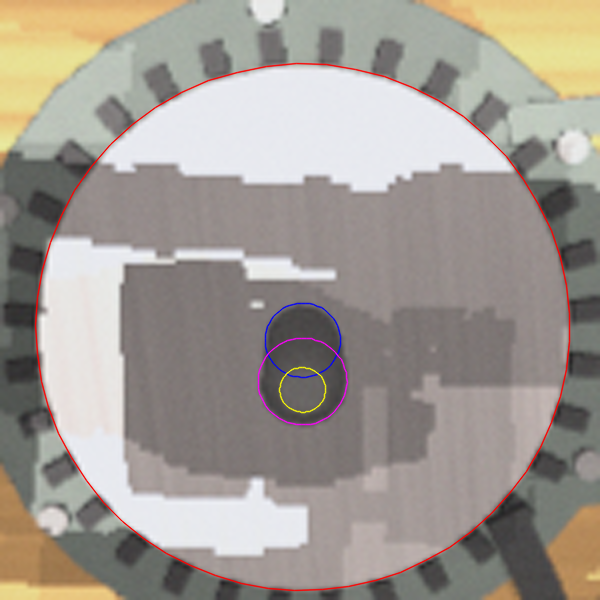

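Request:
{"fn": "carry_out", "kwargs": {"series": [{"grip":0,"x":-0.363,"y":-0.201,"z":0.02,"ax":0,"ay":0,"az":0.698},{"grip":0,"x":-0.363,"y":-0.201,"z":0.02,"ax":0,"ay":0,"az":0.698},{"grip":0,"x":-0.363,"y":-0.201,"z":0.02,"ax":0,"ay":0,"az":0.698},{"grip":0,"x":-0.363,"y":-0.201,"z":0.02,"ax":0,"ay":0,"az":0.698},{"grip":0,"x":-0.363,"y":-0.201,"z":0.02,"ax":0,"ay":0,"az":0.698}]}}

```text
clock: 9.13
tcp_pos: [0.5505, -0.1933, 0.2378]
eef_rot: [-0.004, 0.892, 0.452, 0.002]
force: [1.0, -0.3, -0.7]
opening: 0.998
```

```bash
python3 -c "
from h import *
rel([.452,-.372,.18],tool(50))
"
```

```text
t 9.13 q [-0.44  0.42  1.43  0.01  1.29  0.19] tcp [ 0.5505 -0.1933  0.2378] op 0.998 F [ 1.  -0.3 -0.7]
REL [-0.2028  0.0265  0.0562] [-0.005 -0.007  0.065] rows 5.1 0.5
```

Request:
{"fn": "carry_out", "kwargs": {"series": [{"grip":0,"x":-0.203,"y":0.0265,"z":0.056,"ax":-0.005,"ay":-0.007,"az":0.065},{"grip":0,"x":-0.203,"y":0.0265,"z":0.056,"ax":-0.005,"ay":-0.007,"az":0.065},{"grip":0,"x":-0.203,"y":0.0265,"z":0.056,"ax":-0.005,"ay":-0.007,"az":0.065},{"grip":0,"x":-0.203,"y":0.0265,"z":0.056,"ax":-0.005,"ay":-0.007,"az":0.065},{"grip":0,"x":-0.203,"y":0.0265,"z":0.056,"ax":-0.005,"ay":-0.007,"az":0.065}]}}

```text
clock: 9.55
tcp_pos: [0.455, -0.3695, 0.1816]
eef_rot: [0.0, 0.905, 0.425, 0.001]
force: [0.4, -0.4, 0.1]
opening: 0.997
```

Request:
{"fn": "carry_out", "kwargs": {"series": [{"grip":0,"x":0,"y":0,"z":0,"ax":0,"ay":0,"az":0}]}}

```text
clock: 9.63
tcp_pos: [0.4525, -0.373, 0.18]
eef_rot: [-0.0, 0.906, 0.423, -0.001]
force: [-0.8, -0.7, -0.6]
opening: 0.998
```

```bash
python3 -c "
from ov import *
k=env.get_calibration('wrist');np.savez('k3.npz',**{a:np.array(b) for a,b in k.items()})
cv2.imwrite('pics/w5.png',env.get_image('wrist'))
rel([.452,-.372,.18],tool(50))
print(env.place_of('wrist','wide_ring_center'))
ov('pics/w5.png','k3.npz','pics/w5d.png',.452,-.372,[(.060,.008,(0,0,255)),(.027,.024,(255,0,0)),(.0145,.024,(0,255,255)),(.06,0,(0,255,0))],(180,90,380,260),4)
"
```

```text
t 9.68 q [-0.79  0.49  1.5   0.    1.16 -0.09] tcp [ 0.4541 -0.3706  0.1808] op 0.998 F [0.2 0.4 0.7]
REL [-0.0024 -0.0007  0.0008] [-0.001 -0.     0.002] rows 0.1 0.0
[]
```

View pics/w5d.png

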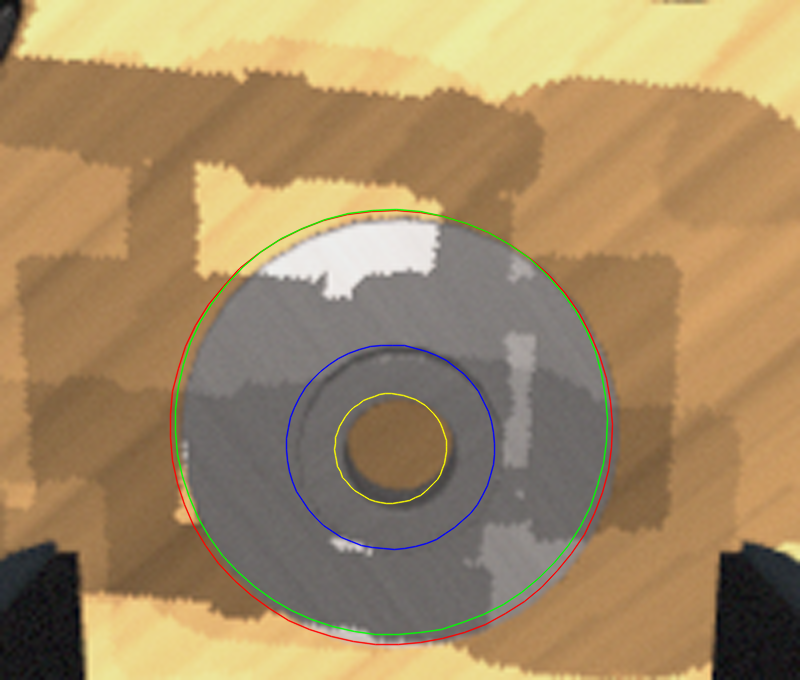

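```bash
python3 -c "
from ov import *
rel([.453,-.374,.021],tool(50))
k=env.get_calibration('wrist');np.savez('k3.npz',**{a:np.array(b) for a,b in k.items()})
cv2.imwrite('pics/w5.png',env.get_image('wrist'))
rel([.453,-.374,.021],tool(50))
ov('pics/w5.png','k3.npz','pics/w5e.png',.453,-.374,[(.060,.008,(0,0,255)),(.027,.024,(255,0,0)),(.0145,.024,(0,255,255)),(.06,0,(0,255,0))],(180,90,380,260),4)
"
```

```text
t 9.73 q [-0.78  0.48  1.5   0.    1.16 -0.09] tcp [ 0.4553 -0.3692  0.1815] op 0.996 F [1.2 0.4 0.1]
REL [-0.0052  0.0012  0.1605] [ 0.    -0.     0.003] rows 3.9 0.0
t 9.78 q [-0.78  0.48  1.5   0.    1.16 -0.09] tcp [ 0.4563 -0.3685  0.182 ] op 1.002 F [ 0.7  0.7 -0.4]
REL [-0.0063  0.0009  0.161 ] [0.001 0.    0.005] rows 3.9 0.0
```

View pics/w5e.png

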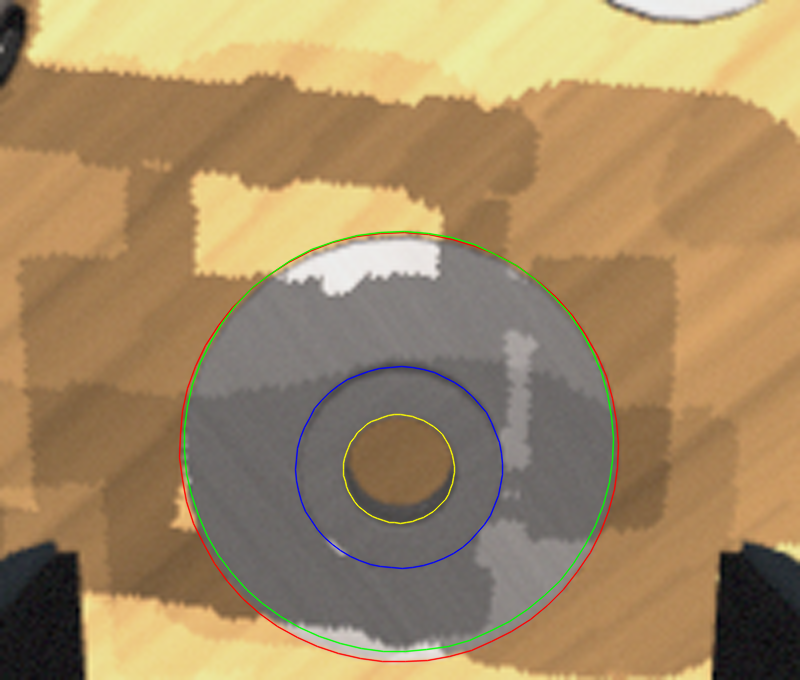

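Request:
{"fn": "carry_out", "kwargs": {"series": [{"grip":0,"x":-0.006,"y":0.001,"z":0.041,"ax":0,"ay":0,"az":0},{"grip":0,"x":-0.006,"y":0.001,"z":0.082,"ax":0,"ay":0,"az":0},{"grip":0,"x":-0.006,"y":0.001,"z":0.12,"ax":0,"ay":0,"az":0},{"grip":0,"x":-0.006,"y":0.001,"z":0.145,"ax":0,"ay":0,"az":0},{"grip":0,"x":-0.006,"y":0.001,"z":0.145,"ax":0,"ay":0,"az":0}]}}

```text
clock: 10.2
tcp_pos: [0.4526, -0.3712, 0.0332]
eef_rot: [-0.002, 0.905, 0.426, -0.001]
force: [-1.5, 1.6, 0.2]
opening: 1.0
```

```bash
python3 -c "
from ov import *
rel([.453,-.374,.0215],tool(50))
"
```

```text
t 10.2 q [-0.79  0.68  1.62 -0.    0.84 -0.1 ] tcp [ 0.4526 -0.3712  0.0332] op 1.0 F [-1.5  1.6  0.2]
REL [-0.0019  0.0021  0.0117] [-0.005  0.     0.008] rows 0.3 0.1
```

Request:
{"fn": "carry_out", "kwargs": {"series": [{"grip":0,"x":-0.002,"y":0.002,"z":0.008,"ax":0,"ay":0,"az":0},{"grip":0,"x":-0.002,"y":0.002,"z":0.0105,"ax":0,"ay":0,"az":0},{"grip":0,"x":-0.002,"y":0.002,"z":0.0105,"ax":0,"ay":0,"az":0}]}}

```text
clock: 10.45
tcp_pos: [0.4553, -0.378, 0.028]
eef_rot: [0.002, 0.905, 0.426, -0.0]
force: [-0.3, -0.1, 0.2]
opening: 0.998
```

```bash
python3 -c "
from ov import *
rel([.453,-.374,.0215],tool(50))
"
```

```text
t 10.45 q [-0.79  0.69  1.61 -0.    0.83 -0.1 ] tcp [ 0.4553 -0.378   0.028 ] op 0.998 F [-0.3 -0.1  0.2]
REL [ 0.0017 -0.0043  0.0065] [0.004 0.002 0.007] rows 0.2 0.1
```

Request:
{"fn": "carry_out", "kwargs": {"series": [{"grip":0,"x":0,"y":0,"z":0,"ax":0,"ay":0,"az":0},{"grip":0,"x":0,"y":0,"z":0,"ax":0,"ay":0,"az":0}]}}

```text
clock: 10.62
tcp_pos: [0.455, -0.3781, 0.0281]
eef_rot: [0.002, 0.905, 0.426, -0.0]
force: [0.8, -0.7, 0.8]
opening: 0.996
```

```bash
python3 -c "
from ov import *
rel([.453,-.374,.0215],tool(50))
env.get_image('wrist')
rel([.453,-.374,.0215],tool(50))
env.get_image('wrist')
rel([.453,-.374,.0215],tool(50))
"
```

```text
t 10.62 q [-0.79  0.69  1.61 -0.    0.83 -0.1 ] tcp [ 0.455  -0.3781  0.0281] op 0.996 F [ 0.8 -0.7  0.8]
REL [ 0.0019 -0.0042  0.0066] [0.004 0.002 0.007] rows 0.2 0.1
t 10.67 q [-0.79  0.69  1.61 -0.    0.83 -0.1 ] tcp [ 0.4548 -0.378   0.0279] op 0.999 F [-0.3 -0.4  0.3]
REL [ 0.0019 -0.004   0.0064] [0.004 0.002 0.007] rows 0.2 0.1
t 10.72 q [-0.79  0.69  1.61 -0.    0.83 -0.1 ] tcp [ 0.4548 -0.378   0.0277] op 0.998 F [-0.3 -0.7  0.5]
REL [ 0.002  -0.0039  0.0062] [0.004 0.002 0.006] rows 0.2 0.1
```

Request:
{"fn": "carry_out", "kwargs": {"series": [{"grip":0,"x":0.002,"y":-0.004,"z":0.006,"ax":0.003,"ay":0.002,"az":0},{"grip":0,"x":0.002,"y":-0.004,"z":0.006,"ax":0.003,"ay":0.002,"az":0},{"grip":255,"x":0.002,"y":-0.004,"z":0.006,"ax":0.003,"ay":0.002,"az":0},{"grip":255,"x":0.002,"y":-0.004,"z":0.006,"ax":0.003,"ay":0.002,"az":0},{"grip":255,"x":0.002,"y":-0.004,"z":0.006,"ax":0.003,"ay":0.002,"az":0}], "force": 45}}

```text
clock: 11.13
tcp_pos: [0.4526, -0.3737, 0.0207]
eef_rot: [-0.0, 0.905, 0.426, -0.0]
force: [0.3, 0.2, -0.9]
opening: 0.812
```

Request:
{"fn": "carry_out", "kwargs": {"series": [{"grip":255,"x":0,"y":0,"z":0,"ax":0,"ay":0,"az":0},{"grip":255,"x":0,"y":0,"z":0,"ax":0,"ay":0,"az":0},{"grip":255,"x":0,"y":0,"z":0,"ax":0,"ay":0,"az":0}]}}

```text
clock: 11.38
tcp_pos: [0.4526, -0.3737, 0.0208]
eef_rot: [-0.0, 0.905, 0.426, -0.0]
force: [0.2, 0.1, -1.0]
opening: 0.592
```

```bash
python3 -c "
from ov import *
rel([.453,-.374,.0215],tool(50))
"
```

```text
t 11.38 q [-0.79  0.7   1.63 -0.    0.81 -0.1 ] tcp [ 0.4526 -0.3737  0.0208] op 0.592 F [ 0.2  0.1 -1. ]
REL [-0.      0.0005 -0.0007] [-0.001  0.     0.007] rows 0.0 0.1
```

Request:
{"fn": "carry_out", "kwargs": {"series": [{"grip":255,"x":0,"y":0,"z":0,"ax":0,"ay":0,"az":0},{"grip":255,"x":0,"y":0,"z":-0.03,"ax":0,"ay":0,"az":0},{"grip":255,"x":0,"y":0,"z":-0.07,"ax":0,"ay":0,"az":0},{"grip":255,"x":0.01,"y":0,"z":-0.11,"ax":0,"ay":0,"az":0},{"grip":255,"x":0.035,"y":0,"z":-0.14,"ax":0,"ay":0,"az":0}]}}

```text
clock: 11.8
tcp_pos: [0.4743, -0.3484, 0.1636]
eef_rot: [0.001, 0.905, 0.425, -0.0]
force: [1.6, -2.2, -2.9]
opening: 0.571
```

```bash
python3 -c "
from ov import *
rel([.656,-.0158,.165],tool(90))
"
```

```text
t 11.8 q [-0.73  0.51  1.51 -0.    1.12 -0.04] tcp [ 0.4743 -0.3484  0.1636] op 0.571 F [ 1.6 -2.2 -2.9]
REL [ 0.3718 -0.073  -0.0018] [ 0.001  0.001 -0.694] rows 9.1 5.6
```

```bash
python3 -c "
from ov import *
cv2.imwrite('pics/w6.png',env.get_image('wrist'))
rel([.656,-.0158,.165],tool(90))
"
```

```text
t 11.85 q [-0.73  0.5   1.51  0.    1.13 -0.04] tcp [ 0.4792 -0.3456  0.1687] op 0.572 F [6.8 4.2 5.5]
REL [ 0.3667 -0.0744  0.0035] [ 0.008  0.002 -0.692] rows 9.0 5.5
```

View pics/w6.png

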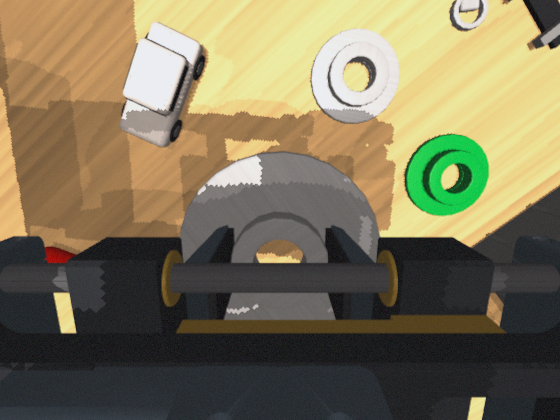

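Request:
{"fn": "carry_out", "kwargs": {"series": [{"grip":255,"x":0.03,"y":-0.006,"z":0,"ax":0.004,"ay":0,"az":-0.12},{"grip":255,"x":0.07,"y":-0.014,"z":0,"ax":0.004,"ay":0,"az":-0.24},{"grip":255,"x":0.11,"y":-0.022,"z":0,"ax":0.004,"ay":0,"az":-0.36},{"grip":255,"x":0.15,"y":-0.03,"z":0,"ax":0.004,"ay":0,"az":-0.48},{"grip":255,"x":0.19,"y":-0.038,"z":0,"ax":0.004,"ay":0,"az":-0.6}]}}

```text
clock: 12.27
tcp_pos: [0.5673, -0.1743, 0.1604]
eef_rot: [-0.002, 0.737, 0.676, -0.001]
force: [1.3, -0.4, -3.1]
opening: 0.57
```

```bash
python3 -c "
from ov import *
rel([.656,-.0158,.165],tool(90))
"
```

```text
t 12.27 q [-0.4   0.52  1.5   0.    1.13 -0.31] tcp [ 0.5673 -0.1743  0.1604] op 0.57 F [ 1.3 -0.4 -3.1]
REL [ 0.1655  0.0748 -0.0047] [-0.005 -0.002 -0.086] rows 4.4 0.7
```

Request:
{"fn": "carry_out", "kwargs": {"series": [{"grip":255,"x":0.037,"y":0.017,"z":-0.001,"ax":-0.003,"ay":0,"az":-0.086},{"grip":255,"x":0.074,"y":0.034,"z":-0.003,"ax":-0.003,"ay":0,"az":-0.086},{"grip":255,"x":0.111,"y":0.051,"z":-0.005,"ax":-0.003,"ay":0,"az":-0.086},{"grip":255,"x":0.143,"y":0.066,"z":-0.005,"ax":-0.003,"ay":0,"az":-0.086},{"grip":255,"x":0.16,"y":0.073,"z":-0.005,"ax":-0.003,"ay":0,"az":-0.086}]}}

```text
clock: 12.68
tcp_pos: [0.6557, -0.0196, 0.1652]
eef_rot: [-0.001, 0.708, 0.706, 0.001]
force: [-0.4, -0.2, -3.1]
opening: 0.569
```

Request:
{"fn": "carry_out", "kwargs": {"series": [{"grip":255,"x":0,"y":0,"z":0,"ax":0,"ay":0,"az":0},{"grip":255,"x":0,"y":0,"z":0,"ax":0,"ay":0,"az":0}]}}

```text
clock: 12.85
tcp_pos: [0.6542, -0.0224, 0.1649]
eef_rot: [-0.001, 0.708, 0.706, -0.0]
force: [-1.2, -0.7, -2.6]
opening: 0.571
```

```bash
python3 -c "
from ov import *
rel([.656,-.0158,.115],tool(90))
k=env.get_calibration('wrist');np.savez('k4.npz',**{a:np.array(b) for a,b in k.items()})
cv2.imwrite('pics/w7.png',env.get_image('wrist'))
p,T,o=cur()
print(p,'tilt',T[:,2])
ov('pics/w7.png','k4.npz','pics/w7d.png',p[0],p[1],[(.06,p[2]-.013,(0,0,255)),(.027,p[2]+.003,(255,0,0)),(.0145,p[2]+.003,(0,255,255))],(180,130,380,280),4)
"
```

```text
t 12.85 q [-0.13  0.59  1.33  0.    1.22 -0.12] tcp [ 0.6542 -0.0224  0.1649] op 0.571 F [-1.2 -0.7 -2.6]
REL [0.0065 0.0019 0.0499] [-0.002 -0.002 -0.004] rows 1.2 0.0
[ 0.6538344  -0.02334114  0.16501267] tilt [-0.00249877  0.00167151 -0.99999548]
```

View pics/w7d.png

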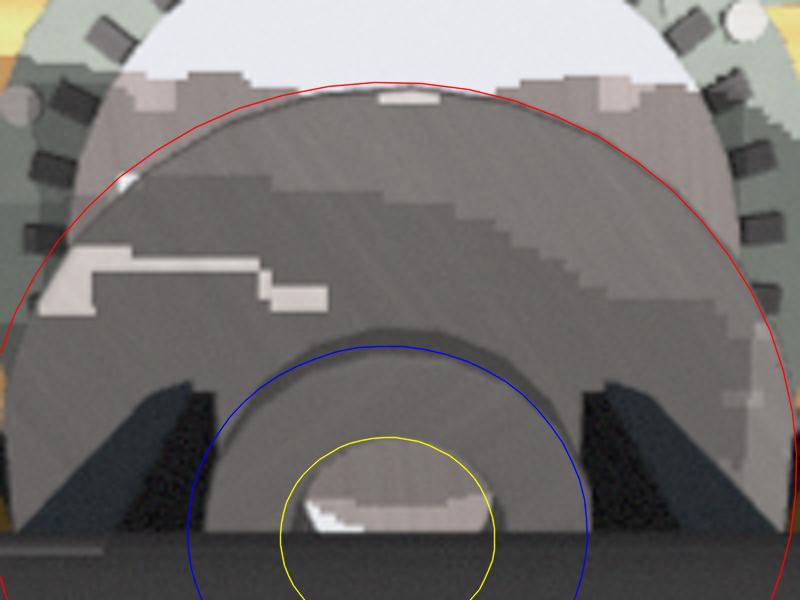

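Request:
{"fn": "carry_out", "kwargs": {"series": [{"grip":255,"x":0.0075,"y":0.001,"z":0.025,"ax":-0.002,"ay":-0.002,"az":0},{"grip":255,"x":0.0075,"y":0.001,"z":0.045,"ax":-0.002,"ay":-0.002,"az":0},{"grip":255,"x":0.0075,"y":0.001,"z":0.045,"ax":-0.002,"ay":-0.002,"az":0},{"grip":255,"x":0.0075,"y":0.001,"z":0.045,"ax":-0.002,"ay":-0.002,"az":0}]}}

```text
clock: 13.23
tcp_pos: [0.6543, -0.0168, 0.1201]
eef_rot: [-0.001, 0.709, 0.705, -0.001]
force: [0.9, -0.6, -2.3]
opening: 0.573
```

```bash
python3 -c "
from ov import *
rel([.6547,-.0158,.037],tool(90))
"
```

```text
t 13.23 q [-0.12  0.64  1.38 -0.    1.12 -0.11] tcp [ 0.6543 -0.0168  0.1201] op 0.573 F [ 0.9 -0.6 -2.3]
REL [0.001  0.0006 0.0831] [-0.002  0.    -0.007] rows 2.0 0.1
```

Descend over the taper slowly.

Request:
{"fn": "carry_out", "kwargs": {"series": [{"grip":255,"x":0.001,"y":0.0005,"z":0.01,"ax":0,"ay":0,"az":0},{"grip":255,"x":0.001,"y":0.0005,"z":0.02,"ax":0,"ay":0,"az":0},{"grip":255,"x":0.001,"y":0.0005,"z":0.03,"ax":0,"ay":0,"az":0},{"grip":255,"x":0.001,"y":0.0005,"z":0.035,"ax":0,"ay":0,"az":0}]}}

```text
clock: 13.57
tcp_pos: [0.6552, -0.0151, 0.0843]
eef_rot: [-0.0, 0.709, 0.705, -0.0]
force: [-0.8, 0.0, -2.8]
opening: 0.572
```

```bash
python3 -c "
from ov import *
rel([.6547,-.0158,.037],tool(90))
"
```

```text
t 13.57 q [-0.11  0.68  1.4  -0.    1.05 -0.11] tcp [ 0.6552 -0.0151  0.0843] op 0.572 F [-0.8  0.  -2.8]
REL [-0.0007 -0.0005  0.0473] [-0.001  0.    -0.006] rows 1.1 0.0
```

Request:
{"fn": "carry_out", "kwargs": {"series": [{"grip":255,"x":-0.0005,"y":-0.0005,"z":0.012,"ax":0,"ay":0,"az":0},{"grip":255,"x":-0.0005,"y":-0.0005,"z":0.024,"ax":0,"ay":0,"az":0},{"grip":255,"x":-0.0005,"y":-0.0005,"z":0.034,"ax":0,"ay":0,"az":0},{"grip":255,"x":-0.0005,"y":-0.0005,"z":0.04,"ax":0,"ay":0,"az":0},{"grip":255,"x":-0.0005,"y":-0.0005,"z":0.042,"ax":0,"ay":0,"az":0}]}}

```text
clock: 13.98
tcp_pos: [0.6546, -0.0154, 0.0421]
eef_rot: [-0.0, 0.709, 0.705, -0.0]
force: [-0.3, 0.5, -2.8]
opening: 0.57
```

```bash
python3 -c "
from ov import *
rel([.6547,-.0158,.037],tool(90))
"
```

```text
t 13.98 q [-0.11  0.74  1.43 -0.    0.97 -0.11] tcp [ 0.6546 -0.0154  0.0421] op 0.57 F [-0.3  0.5 -2.8]
REL [-0.0004  0.0001  0.0051] [-0.001  0.    -0.006] rows 0.1 0.0
```

Request:
{"fn": "carry_out", "kwargs": {"series": [{"grip":255,"x":0,"y":0,"z":0.003,"ax":0,"ay":0,"az":0},{"grip":255,"x":0,"y":0,"z":0.005,"ax":0,"ay":0,"az":0},{"grip":255,"x":0,"y":0,"z":0.005,"ax":0,"ay":0,"az":0}]}}

```text
clock: 14.23
tcp_pos: [0.6554, -0.0154, 0.0386]
eef_rot: [0.0, 0.709, 0.705, 0.0]
force: [0.1, 0.2, -2.1]
opening: 0.572
```

Request:
{"fn": "carry_out", "kwargs": {"series": [{"grip":100,"x":0,"y":0,"z":0.001,"ax":0,"ay":0,"az":0},{"grip":80,"x":0,"y":0,"z":0.001,"ax":0,"ay":0,"az":0},{"grip":0,"x":0,"y":0,"z":0,"ax":0,"ay":0,"az":0},{"grip":0,"x":0,"y":0,"z":0,"ax":0,"ay":0,"az":0}]}}

```text
clock: 14.57
tcp_pos: [0.6557, -0.0155, 0.0392]
eef_rot: [0.001, 0.709, 0.705, 0.0]
force: [0.5, 0.0, -1.0]
opening: 0.796
```

Request:
{"fn": "carry_out", "kwargs": {"series": [{"grip":0,"x":0,"y":0,"z":-0.01,"ax":0,"ay":0,"az":0},{"grip":0,"x":0,"y":0,"z":-0.05,"ax":0,"ay":0,"az":0},{"grip":0,"x":0,"y":0,"z":-0.09,"ax":0,"ay":0,"az":0},{"grip":0,"x":0,"y":0,"z":-0.13,"ax":0,"ay":0,"az":0},{"grip":0,"x":0,"y":0,"z":-0.16,"ax":0,"ay":0,"az":0}]}}

```text
clock: 14.98
tcp_pos: [0.6558, -0.0155, 0.2032]
eef_rot: [0.002, 0.709, 0.705, 0.001]
force: [0.9, -0.0, -0.5]
opening: 1.001
```

```bash
python3 -c "
from ov import *
k=env.get_calibration('wrist');np.savez('k5.npz',**{a:np.array(b) for a,b in k.items()})
cv2.imwrite('pics/w8.png',env.get_image('wrist'))
rel([.608,-.304,.18],tool(64))
ov('pics/w8.png','k5.npz','pics/w8d.png',.656,-.0158,[(.085,.016,(0,255,0)),(.06,.024,(0,0,255)),(.027,.040,(255,0,0)),(.006,.088,(255,0,255)),(.0145,.040,(0,255,255))],(180,90,380,260),4)
print(env.place_of('wrist','wide_ring_center'))
"
```

```text
t 15.03 q [-0.11  0.55  1.29 -0.    1.29 -0.11] tcp [ 0.6581 -0.0157  0.2087] op 1.001 F [1.9 0.1 7.3]
REL [-0.2886 -0.0488  0.0286] [ 0.011 -0.001  0.448] rows 7.1 3.6
[{'at': [0.6548, -0.019, 0.0274], 'confidence': 0.93}]
```

View pics/w8d.png

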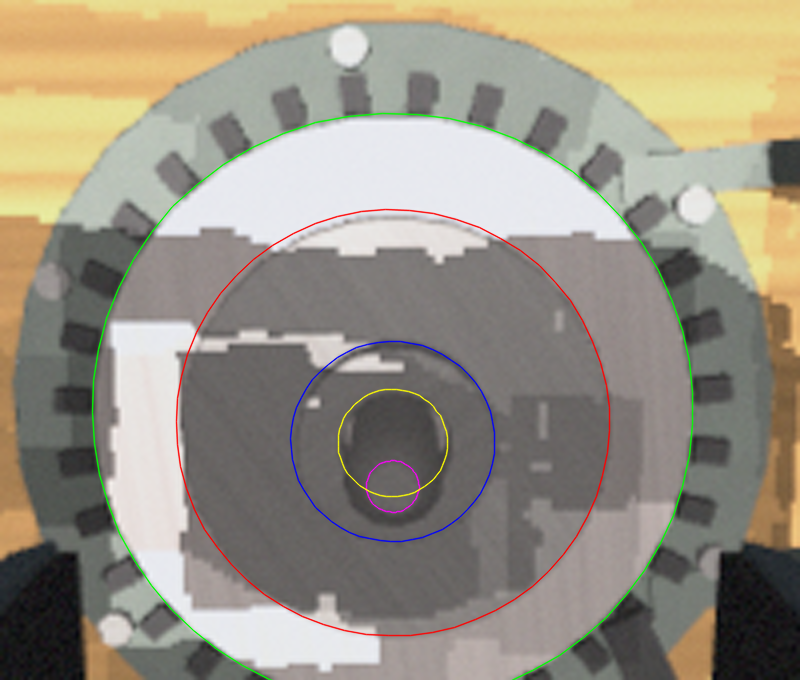

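Request:
{"fn": "carry_out", "kwargs": {"series": [{"grip":0,"x":-0.289,"y":-0.049,"z":0.02,"ax":0,"ay":0,"az":0.448},{"grip":0,"x":-0.289,"y":-0.049,"z":0.02,"ax":0,"ay":0,"az":0.448},{"grip":0,"x":-0.289,"y":-0.049,"z":0.02,"ax":0,"ay":0,"az":0.448},{"grip":0,"x":-0.289,"y":-0.049,"z":0.02,"ax":0,"ay":0,"az":0.448},{"grip":0,"x":-0.289,"y":-0.049,"z":0.02,"ax":0,"ay":0,"az":0.448}]}}

```text
clock: 15.5
tcp_pos: [0.6186, -0.2218, 0.1849]
eef_rot: [0.0, 0.849, 0.528, 0.0]
force: [0.7, -0.3, 0.1]
opening: 1.001
```

```bash
python3 -c "
from ov import *
rel([.608,-.304,.18],tool(64))
"
```

```text
t 15.5 q [-0.44  0.58  1.31  0.    1.26  0.02] tcp [ 0.6186 -0.2218  0.1849] op 1.001 F [ 0.7 -0.3  0.1]
REL [-0.0783  0.0269  0.0049] [ 0.001 -0.    -0.005] rows 2.0 0.0
```

Request:
{"fn": "carry_out", "kwargs": {"series": [{"grip":0,"x":-0.03,"y":0.01,"z":0.005,"ax":0,"ay":0,"az":0},{"grip":0,"x":-0.06,"y":0.02,"z":0.005,"ax":0,"ay":0,"az":0},{"grip":0,"x":-0.078,"y":0.027,"z":0.005,"ax":0,"ay":0,"az":0},{"grip":0,"x":-0.078,"y":0.027,"z":0.005,"ax":0,"ay":0,"az":0},{"grip":0,"x":-0.078,"y":0.027,"z":0.005,"ax":0,"ay":0,"az":0}]}}

```text
clock: 15.92
tcp_pos: [0.609, -0.3029, 0.1796]
eef_rot: [0.0, 0.848, 0.529, 0.0]
force: [-0.6, -0.5, -0.2]
opening: 1.0
```

```bash
python3 -c "
from ov import *
k=env.get_calibration('wrist');np.savez('k6.npz',**{a:np.array(b) for a,b in k.items()})
cv2.imwrite('pics/w9.png',env.get_image('wrist'))
rel([.608,-.304,.04],tool(64))
ov('pics/w9.png','k6.npz','pics/w9d.png',.608,-.304,[(.042,.008,(0,0,255)),(.027,.024,(255,0,0)),(.0145,.024,(0,255,255))],(180,90,380,260),4)
print(env.place_of('wrist','medium_ring_center'))
"
```

```text
t 15.97 q [-0.55  0.61  1.25  0.    1.28 -0.09] tcp [ 0.6092 -0.3018  0.1797] op 1.0 F [-0.2 -0.1  0.8]
REL [-0.0026 -0.0002  0.1397] [ 0. -0. -0.] rows 3.3 0.0
[{'at': [0.6209, -0.4365, 0.0124], 'confidence': 0.88}]
```

View pics/w9d.png

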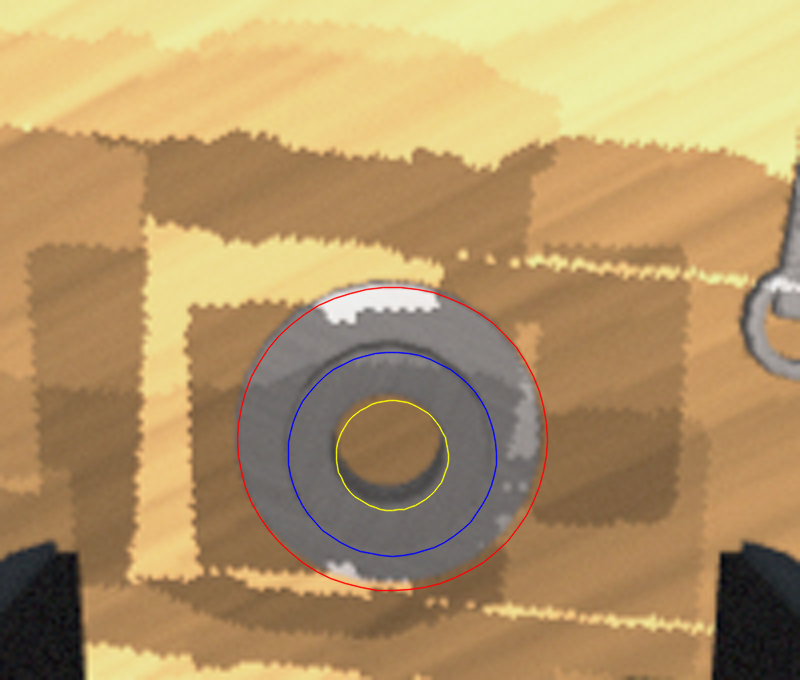

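Request:
{"fn": "carry_out", "kwargs": {"series": [{"grip":0,"x":-0.001,"y":-0.001,"z":0.041,"ax":0,"ay":0,"az":0},{"grip":0,"x":-0.001,"y":-0.001,"z":0.082,"ax":0,"ay":0,"az":0},{"grip":0,"x":-0.001,"y":-0.001,"z":0.12,"ax":0,"ay":0,"az":0},{"grip":0,"x":-0.001,"y":-0.001,"z":0.144,"ax":0,"ay":0,"az":0},{"grip":0,"x":-0.001,"y":-0.001,"z":0.15,"ax":0,"ay":0,"az":0}]}}

```text
clock: 16.43
tcp_pos: [0.6062, -0.2998, 0.0254]
eef_rot: [-0.003, 0.848, 0.531, -0.001]
force: [-0.9, 0.5, -0.4]
opening: 1.003
```

Request:
{"fn": "carry_out", "kwargs": {"series": [{"grip":0,"x":0,"y":0,"z":0.003,"ax":0,"ay":0,"az":0},{"grip":0,"x":0,"y":0,"z":0.003,"ax":0,"ay":0,"az":0}]}}

```text
clock: 16.6
tcp_pos: [0.6089, -0.3021, 0.0275]
eef_rot: [0.001, 0.848, 0.53, 0.0]
force: [-0.2, -0.1, 0.4]
opening: 1.0
```

```bash
python3 -c "
from ov import *
rel([.608,-.3022,.0212],tool(64))
"
```

```text
t 16.6 q [-0.55  0.78  1.37  0.    0.98 -0.1 ] tcp [ 0.6089 -0.3021  0.0275] op 1.0 F [-0.2 -0.1  0.4]
REL [-0.0005 -0.0008  0.0063] [ 0.001 -0.     0.001] rows 0.2 0.0
```

Request:
{"fn": "carry_out", "kwargs": {"series": [{"grip":0,"x":-0.0005,"y":-0.0008,"z":0.006,"ax":0,"ay":0,"az":0},{"grip":100,"x":-0.0005,"y":-0.0008,"z":0.006,"ax":0,"ay":0,"az":0},{"grip":255,"x":-0.0005,"y":-0.0008,"z":0.006,"ax":0,"ay":0,"az":0},{"grip":255,"x":-0.0005,"y":-0.0008,"z":0.006,"ax":0,"ay":0,"az":0},{"grip":255,"x":-0.0005,"y":-0.0008,"z":0.006,"ax":0,"ay":0,"az":0}]}}

```text
clock: 17.02
tcp_pos: [0.6075, -0.3029, 0.0212]
eef_rot: [0.001, 0.848, 0.53, 0.0]
force: [0.7, 0.2, -0.4]
opening: 0.74
```

Request:
{"fn": "carry_out", "kwargs": {"series": [{"grip":255,"x":0,"y":0,"z":0,"ax":0,"ay":0,"az":0},{"grip":255,"x":0,"y":0,"z":0,"ax":0,"ay":0,"az":0},{"grip":255,"x":0,"y":0,"z":0,"ax":0,"ay":0,"az":0},{"grip":255,"x":0,"y":0,"z":0,"ax":0,"ay":0,"az":0}]}}

```text
clock: 17.35
tcp_pos: [0.6072, -0.3027, 0.0208]
eef_rot: [0.0, 0.848, 0.53, 0.0]
force: [-1.1, 0.5, 5.4]
opening: 0.577
```

```bash
python3 -c "
from ov import *
rel([.608,-.3022,.0212],tool(64))
"
```

```text
t 17.35 q [-0.55  0.79  1.38  0.    0.97 -0.1 ] tcp [ 0.6072 -0.3027  0.0208] op 0.577 F [-1.1  0.5  5.4]
REL [ 0.0008  0.0005 -0.0004] [ 0.001 -0.     0.   ] rows 0.0 0.0
```

Request:
{"fn": "carry_out", "kwargs": {"series": [{"grip":255,"x":0,"y":0,"z":-0.03,"ax":0,"ay":0,"az":0},{"grip":255,"x":0,"y":0,"z":-0.07,"ax":0,"ay":0,"az":0},{"grip":255,"x":0,"y":0,"z":-0.11,"ax":0,"ay":0,"az":0},{"grip":255,"x":0.01,"y":0,"z":-0.145,"ax":0,"ay":0,"az":0},{"grip":255,"x":0.04,"y":-0.01,"z":-0.155,"ax":0,"ay":0,"az":0}]}}

```text
clock: 17.77
tcp_pos: [0.6178, -0.2665, 0.1814]
eef_rot: [0.004, 0.849, 0.529, 0.002]
force: [0.2, -1.4, -1.3]
opening: 0.573
```

```bash
python3 -c "
from ov import *
rel([.655,-.0158,.17],tool(90))
"
```

```text
t 17.77 q [-0.5   0.6   1.28 -0.    1.26 -0.04] tcp [ 0.6178 -0.2665  0.1814] op 0.573 F [ 0.2 -1.4 -1.3]
REL [ 0.2414 -0.0773  0.0104] [ 0.009  0.003 -0.457] rows 6.1 3.7
```

Request:
{"fn": "carry_out", "kwargs": {"series": [{"grip":255,"x":0.04,"y":-0.013,"z":0,"ax":0.004,"ay":0,"az":-0.12},{"grip":255,"x":0.08,"y":-0.026,"z":0.004,"ax":0.004,"ay":0,"az":-0.24},{"grip":255,"x":0.12,"y":-0.039,"z":0.006,"ax":0.004,"ay":0,"az":-0.36},{"grip":255,"x":0.16,"y":-0.052,"z":0.008,"ax":0.004,"ay":0,"az":-0.457},{"grip":255,"x":0.2,"y":-0.065,"z":0.01,"ax":0.004,"ay":0,"az":-0.457}]}}

```text
clock: 18.18
tcp_pos: [0.6444, -0.0543, 0.1654]
eef_rot: [-0.001, 0.703, 0.711, -0.001]
force: [1.1, -0.1, -1.0]
opening: 0.577
```

```bash
python3 -c "
from ov import *
rel([.655,-.0158,.165],tool(90))
"
```

```text
t 18.18 q [-0.18  0.58  1.35  0.    1.21 -0.19] tcp [ 0.6444 -0.0543  0.1654] op 0.577 F [ 1.1 -0.1 -1. ]
REL [0.0384 0.011  0.0004] [-0.004 -0.001  0.01 ] rows 1.0 0.1
```

Request:
{"fn": "carry_out", "kwargs": {"series": [{"grip":255,"x":0.025,"y":0.008,"z":0,"ax":-0.002,"ay":0,"az":0.01},{"grip":255,"x":0.037,"y":0.011,"z":0,"ax":-0.002,"ay":0,"az":0.01},{"grip":255,"x":0.037,"y":0.011,"z":0,"ax":-0.002,"ay":0,"az":0.01},{"grip":255,"x":0.037,"y":0.011,"z":0,"ax":-0.002,"ay":0,"az":0.01}]}}

```text
clock: 18.52
tcp_pos: [0.6554, -0.0193, 0.1654]
eef_rot: [-0.001, 0.709, 0.705, -0.0]
force: [0.2, -1.0, -2.0]
opening: 0.579
```

```bash
python3 -c "
from ov import *
rel([.6548,-.0158,.143],tool(90))
k=env.get_calibration('wrist');np.savez('k4.npz',**{a:np.array(b) for a,b in k.items()})
cv2.imwrite('pics/w10.png',env.get_image('wrist'))
p,T,o=cur()
print(p,'tilt',T[:,2])
ov('pics/w10.png','k4.npz','pics/w10d.png',p[0],p[1],[(.042,p[2]-.013,(0,0,255)),(.027,p[2]+.003,(255,0,0)),(.0145,p[2]+.003,(0,255,255))],(180,130,380,280),4)
"
```

```text
t 18.52 q [-0.12  0.59  1.33  0.    1.22 -0.12] tcp [ 0.6554 -0.0193  0.1654] op 0.579 F [ 0.2 -1.  -2. ]
REL [ 0.0035 -0.0006  0.0224] [-0.002 -0.    -0.005] rows 0.5 0.0
[ 0.65534534 -0.02010528  0.16541525] tilt [-1.56062109e-03  2.53465846e-04 -9.99998750e-01]
```

View pics/w10d.png

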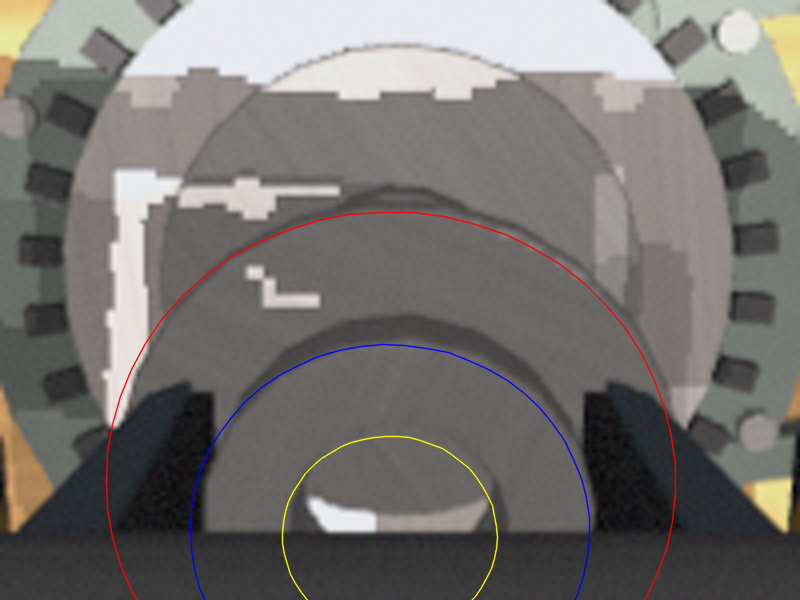

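Request:
{"fn": "carry_out", "kwargs": {"series": [{"grip":255,"x":0.003,"y":-0.0005,"z":0.02,"ax":-0.001,"ay":0,"az":0},{"grip":255,"x":0.003,"y":-0.0005,"z":0.042,"ax":-0.001,"ay":0,"az":0},{"grip":255,"x":0.003,"y":-0.0005,"z":0.042,"ax":-0.001,"ay":0,"az":0},{"grip":255,"x":0.003,"y":-0.0005,"z":0.042,"ax":-0.001,"ay":0,"az":0}]}}

```text
clock: 18.9
tcp_pos: [0.6541, -0.0176, 0.123]
eef_rot: [-0.001, 0.71, 0.704, -0.001]
force: [-0.1, -0.6, -1.6]
opening: 0.577
```

```bash
python3 -c "
from ov import *
rel([.6548,-.0165,.061],tool(90))
"
```

```text
t 18.9 q [-0.12  0.64  1.37  0.    1.13 -0.11] tcp [ 0.6541 -0.0176  0.123 ] op 0.577 F [-0.1 -0.6 -1.6]
REL [0.001  0.0008 0.062 ] [-0.003 -0.001 -0.008] rows 1.5 0.1
```

Request:
{"fn": "carry_out", "kwargs": {"series": [{"grip":255,"x":0.001,"y":0.0008,"z":0.01,"ax":-0.002,"ay":0,"az":0},{"grip":255,"x":0.001,"y":0.0008,"z":0.02,"ax":-0.002,"ay":0,"az":0},{"grip":255,"x":0.001,"y":0.0008,"z":0.03,"ax":-0.002,"ay":0,"az":0},{"grip":255,"x":0.001,"y":0.0008,"z":0.036,"ax":-0.002,"ay":0,"az":0}]}}

```text
clock: 19.23
tcp_pos: [0.6553, -0.0153, 0.0863]
eef_rot: [0.0, 0.709, 0.705, 0.001]
force: [-1.2, 0.3, -2.8]
opening: 0.575
```

```bash
python3 -c "
from ov import *
rel([.6548,-.0165,.061],tool(90))
"
```

```text
t 19.23 q [-0.11  0.68  1.4   0.    1.05 -0.11] tcp [ 0.6553 -0.0153  0.0863] op 0.575 F [-1.2  0.3 -2.8]
REL [-0.0012 -0.0005  0.0253] [ 0.001 -0.001 -0.007] rows 0.6 0.1
```

Request:
{"fn": "carry_out", "kwargs": {"series": [{"grip":255,"x":-0.001,"y":-0.0005,"z":0.01,"ax":0,"ay":0,"az":0},{"grip":255,"x":-0.001,"y":-0.0005,"z":0.018,"ax":0,"ay":0,"az":0},{"grip":255,"x":-0.001,"y":-0.0005,"z":0.022,"ax":0,"ay":0,"az":0},{"grip":255,"x":-0.001,"y":-0.0005,"z":0.024,"ax":0,"ay":0,"az":0},{"grip":255,"x":-0.001,"y":-0.0005,"z":0.024,"ax":0,"ay":0,"az":0}]}}

```text
clock: 19.65
tcp_pos: [0.6551, -0.0162, 0.0631]
eef_rot: [0.0, 0.709, 0.705, 0.001]
force: [0.2, 0.1, -2.0]
opening: 0.578
```

Request:
{"fn": "carry_out", "kwargs": {"series": [{"grip":255,"x":0,"y":0,"z":0.0015,"ax":0,"ay":0,"az":0},{"grip":100,"x":0,"y":0,"z":0.0015,"ax":0,"ay":0,"az":0},{"grip":80,"x":0,"y":0,"z":0.0015,"ax":0,"ay":0,"az":0},{"grip":0,"x":0,"y":0,"z":0.0015,"ax":0,"ay":0,"az":0},{"grip":0,"x":0,"y":0,"z":0.0015,"ax":0,"ay":0,"az":0}]}}

```text
clock: 20.07
tcp_pos: [0.6555, -0.0162, 0.0625]
eef_rot: [0.001, 0.709, 0.705, 0.001]
force: [-0.3, -0.6, -0.0]
opening: 0.798
```

Request:
{"fn": "carry_out", "kwargs": {"series": [{"grip":0,"x":0,"y":0,"z":-0.01,"ax":0,"ay":0,"az":0},{"grip":0,"x":0,"y":0,"z":-0.05,"ax":0,"ay":0,"az":0},{"grip":0,"x":0,"y":0,"z":-0.09,"ax":0,"ay":0,"az":0},{"grip":0,"x":0,"y":0,"z":-0.13,"ax":0,"ay":0,"az":0},{"grip":0,"x":0,"y":0,"z":-0.16,"ax":0,"ay":0,"az":0}]}}

```text
clock: 20.48
tcp_pos: [0.6555, -0.0164, 0.2266]
eef_rot: [0.002, 0.709, 0.705, 0.002]
force: [0.6, -0.3, -0.9]
opening: 1.003
```

```bash
python3 -c "
from ov import *
k=env.get_calibration('wrist');np.savez('k5.npz',**{a:np.array(b) for a,b in k.items()})
cv2.imwrite('pics/w11.png',env.get_image('wrist'))
rel([.505,.317,.285],tool(111.5))
ov('pics/w11.png','k5.npz','pics/w11d.png',.656,-.0158,[(.06,.024,(0,0,255)),(.042,.048,(0,255,0)),(.027,.064,(255,0,0)),(.006,.088,(255,0,255)),(.0145,.064,(0,255,255))],(180,90,380,260),4)
"
```

```text
t 20.53 q [-0.12  0.53  1.26  0.    1.34 -0.11] tcp [ 0.6577 -0.0166  0.2322] op 0.998 F [ 1.7 -0.5  7.1]
REL [ 0.3326 -0.1543 -0.0549] [ 0.012  0.003 -0.382] rows 8.9 3.1
```

View pics/w11d.png

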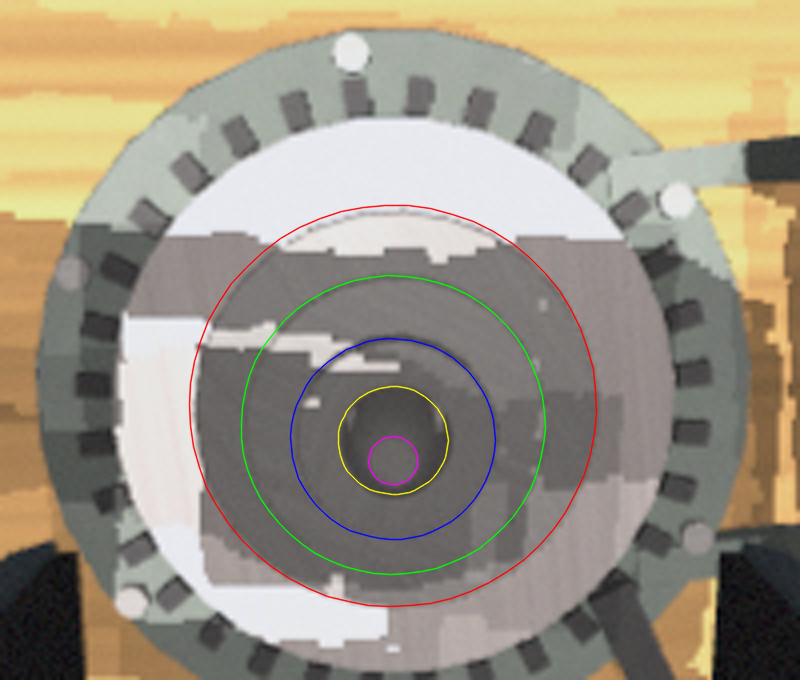

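```bash
python3 -c "
import cv2
im=cv2.imread('pics/w11.png')[130:250,215:345]
g=cv2.cvtColor(im,cv2.COLOR_BGR2GRAY);g=cv2.createCLAHE(6,(4,4)).apply(g)
cv2.imwrite('pics/w11e.png',cv2.resize(g,(650,600),interpolation=cv2.INTER_CUBIC))"
```

```text
(no output)
```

View pics/w11e.png

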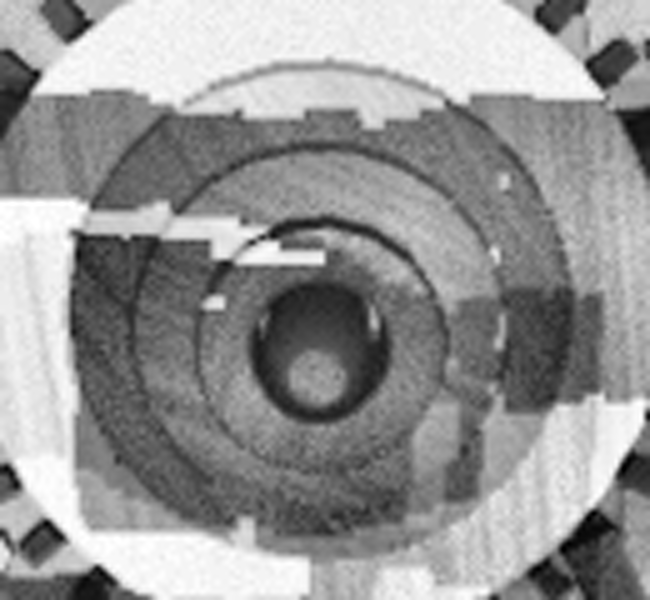

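Request:
{"fn": "carry_out", "kwargs": {"series": [{"grip":0,"x":0.333,"y":-0.154,"z":-0.055,"ax":0,"ay":0,"az":-0.382},{"grip":0,"x":0.333,"y":-0.154,"z":-0.055,"ax":0,"ay":0,"az":-0.382},{"grip":0,"x":0.333,"y":-0.154,"z":-0.055,"ax":0,"ay":0,"az":-0.382},{"grip":0,"x":0.333,"y":-0.154,"z":-0.055,"ax":0,"ay":0,"az":-0.382},{"grip":0,"x":0.333,"y":-0.154,"z":-0.055,"ax":0,"ay":0,"az":-0.382}]}}

```text
clock: 20.95
tcp_pos: [0.5686, 0.1727, 0.2542]
eef_rot: [0.001, 0.562, 0.827, 0.001]
force: [0.8, 0.9, 0.1]
opening: 0.999
```

```bash
python3 -c "
from ov import *
rel([.505,.317,.29],tool(111.5))
"
```

```text
t 20.95 q [ 0.19  0.42  1.39  0.    1.33 -0.18] tcp [0.5686 0.1727 0.2542] op 0.999 F [0.8 0.9 0.1]
REL [ 0.1576 -0.006  -0.0359] [0.003 0.    0.001] rows 3.9 0.0
```

Request:
{"fn": "carry_out", "kwargs": {"series": [{"grip":0,"x":0.04,"y":-0.002,"z":-0.012,"ax":0,"ay":0,"az":0},{"grip":0,"x":0.08,"y":-0.003,"z":-0.024,"ax":0,"ay":0,"az":0},{"grip":0,"x":0.12,"y":-0.005,"z":-0.036,"ax":0,"ay":0,"az":0},{"grip":0,"x":0.15,"y":-0.006,"z":-0.036,"ax":0,"ay":0,"az":0},{"grip":0,"x":0.156,"y":-0.006,"z":-0.036,"ax":0,"ay":0,"az":0}]}}

```text
clock: 21.37
tcp_pos: [0.5048, 0.3183, 0.2906]
eef_rot: [0.001, 0.561, 0.828, 0.002]
force: [-0.5, 0.6, -0.6]
opening: 1.003
```

Request:
{"fn": "carry_out", "kwargs": {"series": [{"grip":0,"x":0,"y":0,"z":0,"ax":0,"ay":0,"az":0},{"grip":0,"x":0,"y":0,"z":0,"ax":0,"ay":0,"az":0}]}}

```text
clock: 21.53
tcp_pos: [0.5068, 0.3139, 0.2893]
eef_rot: [0.001, 0.562, 0.827, 0.001]
force: [0.4, 0.5, -0.5]
opening: 1.004
```

```bash
cat > oct.py <<'E'
from ov import *
def octov(pic,kf,out,x0,y0,yaw,zt,box,S=4):
    im=cv2.imread(pic);k={a:b for a,b in np.load(kf).items()}
    def pr(X):
        p=k['camera_matrix']@(k['R']@np.array(X)+k['t']);return p[:2]/p[2]
    u0,v0,u1,v1=box
    c=cv2.resize(im[v0:v1,u0:u1],None,fx=S,fy=S,interpolation=cv2.INTER_CUBIC)
    for r,z,col in ((.027,zt,(0,0,255)),(.0145,zt,(0,255,255)),(.027,zt-.076,(0,255,0))):
        R_=r/np.cos(np.pi/8)
        pts=np.array([(pr([x0+R_*np.cos(t),y0+R_*np.sin(t),z])-[u0,v0]+.5)*S for t in np.radians(yaw+22.5+45*np.arange(8))])
        cv2.polylines(c,[pts.astype(np.int32)],True,col,1,cv2.LINE_AA)
    cv2.imwrite(out,c)
E
python3 -c "
from oct import *
rel([.505,.317,.29],tool(111.5))
k=env.get_calibration('wrist');np.savez('k7.npz',**{a:np.array(b) for a,b in k.items()})
cv2.imwrite('pics/w12.png',env.get_image('wrist'))
octov('pics/w12.png','k7.npz','pics/w12d.png',.505,.317,111.5,.196,(200,120,360,270))
rel([.505,.317,.20],tool(111.5))
print(env.place_of('wrist','sleeve_center'))
"
```

```text
t 21.53 q [ 0.45  0.4   1.33 -0.    1.41  0.08] tcp [0.5068 0.3139 0.2893] op 1.004 F [ 0.4  0.5 -0.5]
REL [ 0.0036 -0.0006 -0.0008] [0.002 0.    0.001] rows 0.1 0.0
t 21.58 q [ 0.45  0.4   1.33 -0.    1.41  0.08] tcp [0.5072 0.3133 0.2891] op 1.003 F [ 0.3 -0.7  0.9]
REL [ 0.0043 -0.0008  0.0891] [ 0.002  0.    -0.   ] rows 2.1 0.0
[{'at': [0.5065, 0.3133, 0.1572], 'confidence': 0.56}]
```

View pics/w12d.png

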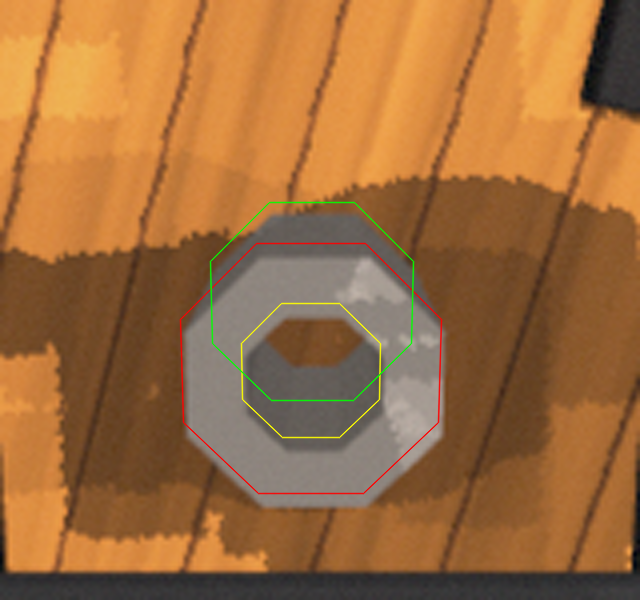

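Request:
{"fn": "carry_out", "kwargs": {"series": [{"grip":0,"x":0.001,"y":0,"z":0.035,"ax":0.001,"ay":0,"az":0},{"grip":0,"x":0.001,"y":0,"z":0.07,"ax":0.001,"ay":0,"az":0},{"grip":0,"x":0.001,"y":0,"z":0.1,"ax":0.001,"ay":0,"az":0},{"grip":0,"x":0.001,"y":0,"z":0.118,"ax":0.001,"ay":0,"az":0},{"grip":0,"x":0.001,"y":0,"z":0.118,"ax":0.001,"ay":0,"az":0}]}}

```text
clock: 22.05
tcp_pos: [0.5054, 0.3128, 0.1671]
eef_rot: [-0.001, 0.564, 0.826, -0.003]
force: [-0.9, -0.1, -0.4]
opening: 0.999
```

Request:
{"fn": "carry_out", "kwargs": {"series": [{"grip":0,"x":0,"y":0,"z":0,"ax":0,"ay":0,"az":0},{"grip":0,"x":0,"y":0,"z":0,"ax":0,"ay":0,"az":0}]}}

```text
clock: 22.22
tcp_pos: [0.5078, 0.3148, 0.1723]
eef_rot: [0.001, 0.563, 0.826, 0.001]
force: [0.8, 0.1, 0.7]
opening: 1.0
```

```bash
python3 -c "
from ov import *
rel([.5067,.3145,.168],tool(111.5))
"
```

```text
t 22.22 q [ 0.46  0.51  1.48 -0.    1.15  0.08] tcp [0.5078 0.3148 0.1723] op 1.0 F [0.8 0.1 0.7]
REL [ 0.0001 -0.0012  0.0043] [ 0.003  0.    -0.001] rows 0.1 0.0
```

Request:
{"fn": "carry_out", "kwargs": {"series": [{"grip":0,"x":0,"y":-0.001,"z":0.004,"ax":0.002,"ay":0,"az":0},{"grip":0,"x":0,"y":-0.001,"z":0.004,"ax":0.002,"ay":0,"az":0},{"grip":255,"x":0,"y":-0.001,"z":0.004,"ax":0.002,"ay":0,"az":0},{"grip":255,"x":0,"y":-0.001,"z":0.004,"ax":0.002,"ay":0,"az":0},{"grip":255,"x":0,"y":-0.001,"z":0.004,"ax":0.002,"ay":0,"az":0}], "force": 35}}

```text
clock: 22.63
tcp_pos: [0.5059, 0.3149, 0.1673]
eef_rot: [-0.0, 0.563, 0.827, -0.0]
force: [0.2, -0.2, 0.5]
opening: 0.814
```

Request:
{"fn": "carry_out", "kwargs": {"series": [{"grip":255,"x":0,"y":0,"z":0,"ax":0,"ay":0,"az":0},{"grip":255,"x":0,"y":0,"z":0,"ax":0,"ay":0,"az":0},{"grip":255,"x":0,"y":0,"z":0,"ax":0,"ay":0,"az":0},{"grip":255,"x":0,"y":0,"z":0,"ax":0,"ay":0,"az":0}]}}

```text
clock: 22.97
tcp_pos: [0.5058, 0.3148, 0.167]
eef_rot: [-0.0, 0.563, 0.827, -0.0]
force: [0.4, -0.1, 1.3]
opening: 0.591
```

```bash
python3 -c "
from ov import *
rel([.5067,.3145,.168],tool(111.5))
"
```

```text
t 22.97 q [0.46 0.51 1.49 0.   1.14 0.08] tcp [0.5058 0.3148 0.167 ] op 0.591 F [ 0.4 -0.1  1.3]
REL [-0.0006  0.0007 -0.001 ] [-0.001  0.     0.   ] rows 0.0 0.0
```

Request:
{"fn": "carry_out", "kwargs": {"series": [{"grip":255,"x":0,"y":0,"z":0,"ax":0,"ay":0,"az":0},{"grip":255,"x":0,"y":0,"z":-0.015,"ax":0,"ay":0,"az":0},{"grip":255,"x":0,"y":0,"z":-0.04,"ax":0,"ay":0,"az":0},{"grip":255,"x":-0.02,"y":0,"z":-0.06,"ax":0,"ay":0,"az":0},{"grip":255,"x":-0.05,"y":0,"z":-0.06,"ax":0,"ay":0,"az":0}]}}

```text
clock: 23.38
tcp_pos: [0.5252, 0.2701, 0.2306]
eef_rot: [0.001, 0.562, 0.827, 0.002]
force: [1.3, 0.1, -2.0]
opening: 0.591
```

```bash
python3 -c "
from ov import *
rel([.656,-.0158,.18],tool(111.5))
"
```

```text
t 23.38 q [ 0.37  0.44  1.43  0.    1.27 -0.  ] tcp [0.5252 0.2701 0.2306] op 0.591 F [ 1.3  0.1 -2. ]
REL [-0.314   0.0158  0.0506] [ 0.004 -0.     0.003] rows 7.6 0.0
```

Request:
{"fn": "carry_out", "kwargs": {"series": [{"grip":255,"x":-0.04,"y":0.002,"z":0,"ax":0.002,"ay":0,"az":0},{"grip":255,"x":-0.08,"y":0.004,"z":0,"ax":0.002,"ay":0,"az":0},{"grip":255,"x":-0.12,"y":0.006,"z":0.01,"ax":0.002,"ay":0,"az":0},{"grip":255,"x":-0.16,"y":0.008,"z":0.02,"ax":0.002,"ay":0,"az":0},{"grip":255,"x":-0.2,"y":0.01,"z":0.03,"ax":0.002,"ay":0,"az":0}]}}

```text
clock: 23.8
tcp_pos: [0.6072, 0.084, 0.1966]
eef_rot: [-0.001, 0.563, 0.827, -0.001]
force: [-0.2, 0.3, -2.0]
opening: 0.589
```

```bash
python3 -c "
from ov import *
rel([.656,-.0158,.175],tool(111.5))
"
```

```text
t 23.8 q [ 0.04  0.51  1.41 -0.    1.23 -0.33] tcp [0.6072 0.084  0.1966] op 0.589 F [-0.2  0.3 -2. ]
REL [-0.1107  0.0089  0.0215] [-0.003  0.     0.   ] rows 2.7 0.0
```

Request:
{"fn": "carry_out", "kwargs": {"series": [{"grip":255,"x":-0.035,"y":0.003,"z":0.007,"ax":-0.001,"ay":0,"az":0},{"grip":255,"x":-0.07,"y":0.006,"z":0.014,"ax":-0.001,"ay":0,"az":0},{"grip":255,"x":-0.098,"y":0.008,"z":0.021,"ax":-0.001,"ay":0,"az":0},{"grip":255,"x":-0.109,"y":0.009,"z":0.021,"ax":-0.001,"ay":0,"az":0},{"grip":255,"x":-0.109,"y":0.009,"z":0.021,"ax":-0.001,"ay":0,"az":0}]}}

```text
clock: 24.22
tcp_pos: [0.6556, -0.0147, 0.1751]
eef_rot: [-0.001, 0.564, 0.826, -0.001]
force: [-0.2, -0.2, -2.3]
opening: 0.588
```

Request:
{"fn": "carry_out", "kwargs": {"series": [{"grip":255,"x":0,"y":0,"z":0,"ax":0,"ay":0,"az":0},{"grip":255,"x":0,"y":0,"z":0,"ax":0,"ay":0,"az":0},{"grip":255,"x":0,"y":0,"z":0,"ax":0,"ay":0,"az":0}]}}

```text
clock: 24.47
tcp_pos: [0.6546, -0.0109, 0.1763]
eef_rot: [-0.001, 0.562, 0.827, -0.001]
force: [0.3, 1.0, -2.9]
opening: 0.592
```

```bash
python3 -c "
from oct import *
rel([.656,-.0158,.175],tool(111.5))
k=env.get_calibration('wrist');np.savez('k8.npz',**{a:np.array(b) for a,b in k.items()})
cv2.imwrite('pics/w13.png',env.get_image('wrist'))
p,T,o=cur();print(T[:,2])
octov('pics/w13.png','k8.npz','pics/w13d.png',p[0],p[1],111.5,p[2]+.029,(190,120,370,270))
rel([.656,-.0158,.175],tool(111.5))
"
```

```text
t 24.47 q [-0.11  0.58  1.32 -0.    1.24 -0.48] tcp [ 0.6546 -0.0109  0.1763] op 0.592 F [ 0.3  1.  -2.9]
REL [-0.0051 -0.0005  0.0013] [-0.002 -0.     0.001] rows 0.1 0.0
[-1.79287928e-03 -7.44065514e-04 -9.99998116e-01]
t 24.52 q [-0.11  0.58  1.32 -0.    1.24 -0.48] tcp [ 0.6547 -0.011   0.1763] op 0.592 F [-0.2  0.2 -1.7]
REL [-0.005  -0.0006  0.0013] [-0.002  0.     0.001] rows 0.1 0.0
```

View pics/w13d.png

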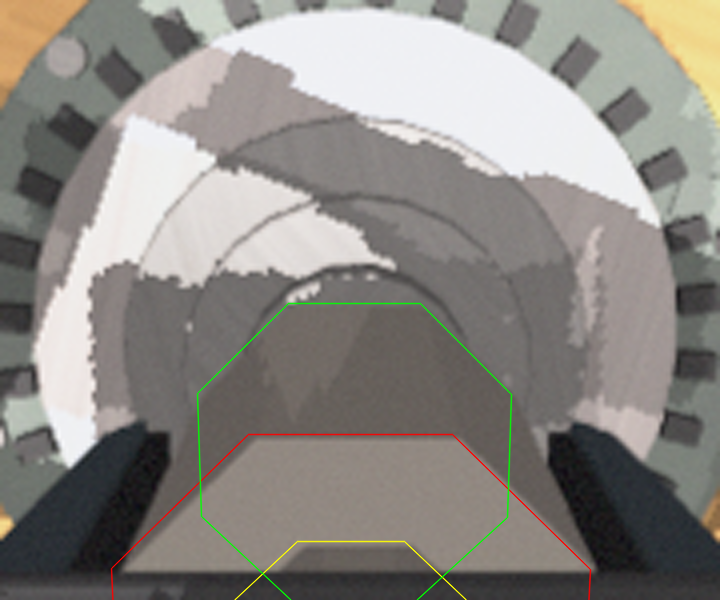

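Request:
{"fn": "carry_out", "kwargs": {"series": [{"grip":255,"x":-0.005,"y":-0.001,"z":0.01,"ax":-0.001,"ay":0,"az":0},{"grip":255,"x":-0.005,"y":-0.001,"z":0.025,"ax":-0.001,"ay":0,"az":0},{"grip":255,"x":-0.005,"y":-0.001,"z":0.03,"ax":-0.001,"ay":0,"az":0},{"grip":255,"x":-0.005,"y":-0.001,"z":0.03,"ax":-0.001,"ay":0,"az":0},{"grip":255,"x":-0.005,"y":-0.001,"z":0.03,"ax":-0.001,"ay":0,"az":0}]}}

```text
clock: 24.93
tcp_pos: [0.6557, -0.0171, 0.1457]
eef_rot: [-0.001, 0.563, 0.827, -0.001]
force: [-0.3, 0.1, -1.4]
opening: 0.589
```

```bash
python3 -c "
from oct import *
rel([.6553,-.016,.111],tool(111.5))
"
```

```text
t 24.93 q [-0.12  0.61  1.35 -0.    1.18 -0.49] tcp [ 0.6557 -0.0171  0.1457] op 0.589 F [-0.3  0.1 -1.4]
REL [0.0012 0.0001 0.0347] [-0.002 -0.     0.   ] rows 0.8 0.0
```

Request:
{"fn": "carry_out", "kwargs": {"series": [{"grip":255,"x":0.001,"y":0,"z":0.008,"ax":-0.001,"ay":0,"az":0},{"grip":255,"x":0.001,"y":0,"z":0.015,"ax":-0.001,"ay":0,"az":0},{"grip":255,"x":0.001,"y":0,"z":0.022,"ax":-0.001,"ay":0,"az":0},{"grip":255,"x":0.001,"y":0,"z":0.022,"ax":-0.001,"ay":0,"az":0}]}}

```text
clock: 25.27
tcp_pos: [0.6546, -0.0163, 0.1222]
eef_rot: [-0.001, 0.563, 0.827, -0.001]
force: [-0.8, -0.2, -1.9]
opening: 0.592
```

```bash
python3 -c "
from oct import *
rel([.6553,-.016,.111],tool(111.5))
"
```

```text
t 25.27 q [-0.12  0.64  1.37 -0.    1.13 -0.49] tcp [ 0.6546 -0.0163  0.1222] op 0.592 F [-0.8 -0.2 -1.9]
REL [-0.      0.0007  0.0112] [-0.002 -0.001  0.   ] rows 0.3 0.0
```

Request:
{"fn": "carry_out", "kwargs": {"series": [{"grip":255,"x":0,"y":0.0005,"z":0.006,"ax":-0.001,"ay":0,"az":0},{"grip":255,"x":0,"y":0.0005,"z":0.009,"ax":-0.001,"ay":0,"az":0},{"grip":255,"x":0,"y":0.0005,"z":0.0105,"ax":-0.001,"ay":0,"az":0},{"grip":255,"x":0,"y":0.0005,"z":0.0105,"ax":-0.001,"ay":0,"az":0}]}}

```text
clock: 25.6
tcp_pos: [0.6558, -0.0162, 0.1131]
eef_rot: [0.0, 0.563, 0.827, 0.0]
force: [0.0, -0.2, -2.3]
opening: 0.589
```

Request:
{"fn": "carry_out", "kwargs": {"series": [{"grip":255,"x":0,"y":0,"z":0.001,"ax":0,"ay":0,"az":0},{"grip":255,"x":0,"y":0,"z":0.002,"ax":0,"ay":0,"az":0},{"grip":255,"x":0,"y":0,"z":0.002,"ax":0,"ay":0,"az":0}]}}

```text
clock: 25.85
tcp_pos: [0.656, -0.0162, 0.1114]
eef_rot: [0.0, 0.563, 0.827, 0.0]
force: [0.2, -0.0, -1.7]
opening: 0.587
```

Within about a millimetre of seating; release and withdraw.

Request:
{"fn": "carry_out", "kwargs": {"series": [{"grip":100,"x":0,"y":0,"z":0.0005,"ax":0,"ay":0,"az":0},{"grip":80,"x":0,"y":0,"z":0.0005,"ax":0,"ay":0,"az":0},{"grip":0,"x":0,"y":0,"z":0,"ax":0,"ay":0,"az":0},{"grip":0,"x":0,"y":0,"z":0,"ax":0,"ay":0,"az":0},{"grip":0,"x":0,"y":0,"z":0,"ax":0,"ay":0,"az":0}]}}

```text
clock: 26.27
tcp_pos: [0.6561, -0.0162, 0.1116]
eef_rot: [0.0, 0.563, 0.827, 0.0]
force: [-0.3, -1.0, 0.7]
opening: 0.867
```

Request:
{"fn": "carry_out", "kwargs": {"series": [{"grip":0,"x":0,"y":0,"z":-0.01,"ax":0,"ay":0,"az":0},{"grip":0,"x":0,"y":0,"z":-0.04,"ax":0,"ay":0,"az":0},{"grip":0,"x":0,"y":0,"z":-0.08,"ax":0,"ay":0,"az":0},{"grip":0,"x":0,"y":0,"z":-0.11,"ax":0,"ay":0,"az":0},{"grip":0,"x":0,"y":0,"z":-0.125,"ax":0,"ay":0,"az":0}]}}

```text
clock: 26.68
tcp_pos: [0.6572, -0.0163, 0.2418]
eef_rot: [0.003, 0.563, 0.827, 0.002]
force: [0.8, 0.4, 1.2]
opening: 0.998
```

Request:
{"fn": "carry_out", "kwargs": {"series": [{"grip":0,"x":0,"y":0,"z":0,"ax":0,"ay":0,"az":0},{"grip":0,"x":0,"y":0,"z":0,"ax":0,"ay":0,"az":0}]}}

```text
clock: 26.85
tcp_pos: [0.6562, -0.0163, 0.2378]
eef_rot: [0.001, 0.563, 0.827, 0.001]
force: [-0.1, 1.0, -0.4]
opening: 0.997
```

```bash
python3 -c "
from oct import *
k=env.get_calibration('wrist');np.savez('k9.npz',**{a:np.array(b) for a,b in k.items()})
cv2.imwrite('pics/w14.png',env.get_image('wrist'))
s=env.get_image('side');cv2.imwrite('pics/s4.png',cv2.resize(s[110:240,220:360],(640,594),interpolation=cv2.INTER_CUBIC))
octov('pics/w14.png','k9.npz','pics/w14d.png',.656,-.0158,111.5,.140,(190,110,370,260))
print(env.place_of('wrist','sleeve_center'),env.place_of('side','sleeve_center'))
"
```

```text
[{'at': [0.6576, -0.0201, 0.1032], 'confidence': 0.56}] [{'at': [0.6545, -0.0196, 0.1046], 'confidence': 0.55}]
```

View pics/w14d.png

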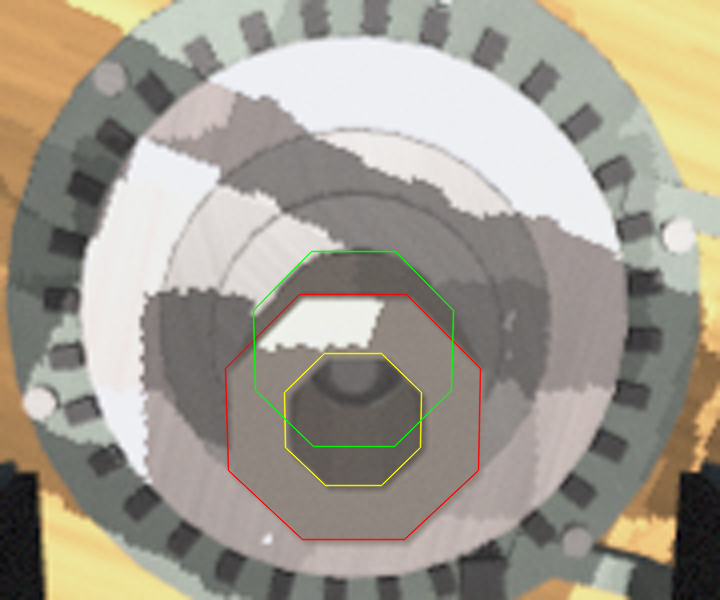

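View pics/s4.png

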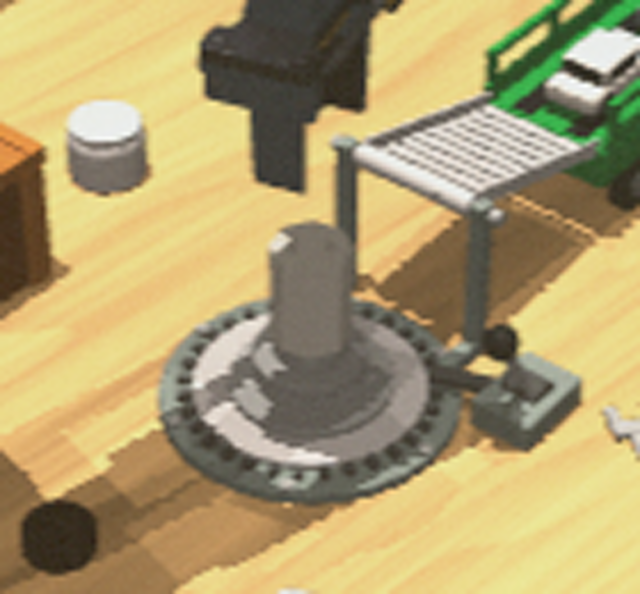

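```bash
python3 -c "
from h import *
print(env.job_done(),env.observe()['clock'])"
```

```text
the job is handed in; nothing more can be done
the job is handed in; nothing more can be done
```

I stood the sleeve on end on the dock and let go. I then threaded the wide ring and the smaller steel ring onto the spindle, both hub up, re-gripped the sleeve and threaded it on top. I handed the job in with about 27 s of the 72 s used; it reports no verdict.

Last checks:
- **Sleeve:** in the last wrist picture its top outline fits the model drawn at seated height, 140 mm above the table and centred on the spindle. The networks put its centre at z 0.103 and 0.105 m, where fully seated is 0.102 m. They also put it about 4 mm off the axis in y, which is within their stated error; the overlay does not show that shift.
- **Rings:** I had compared each one with its seated outline after placing it. They sat flat and concentric to within 1–2 mm, though contrast on the smaller ring was low.
- **Releases on the spindle:** I felt no clear contact force before letting any of the three parts go; each was released about 1–2 mm above its computed seat.
- **Everything else:** I saw no contact with the car, chock, tin, tools or spare wheel. I did not measure their positions again at the end.

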